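Fetch the parts basket out of the soak tank with the hook rod

TASK

A small parts basket is hanging by its two side pins under the keeper strips, deep in the narrow soak tank. Take the hook rod from its rack, hook the basket's bail, slide the basket gently along under the strips until you feel its pins come free through the gap in them, and lift it out; work gently, never force it up against the strips, and never touch the basket with the gripper. Stand it upright in the drip tray without dropping it, hang the hook rod back in its rack, and leave the other things where they are.

Things in the scene. Friction and masses are not known exactly. Their poses are not given: they have to be found in the camera images.
- rod: Hook rod, hanging upright in the rack, 0.12 kg, 155 mm tall, 6 mm round steel. Origin: on the handle's and shank's axis, level with the axis of the hook's bottom (tongue). z up the shank. From 40 mm down to 25 mm the shank bends 7.5 mm to the rod's +x, runs down to the tongue, which runs 15 mm to -x and ends in an upturned lip. A collar, 28 mm across, 4 mm thick, has its underside 92 mm above the origin.
- rod_grip (a point): middle of the rod's square wooden handle, 18 x 18 mm, faces square to the rod's x and y, from 96 to 152 mm above the rod's origin; this point is 124 mm above it. Take it here from above
- rod_lip (a point): top of the hook's lip, 7.5 mm along the rod's -x from the shank's axis and 14 mm above the rod's origin; the hook's mouth, open upward between lip and shank, is 9 mm wide, its middle under the handle's axis
- rack: Fixed rod rack: base plate 110 x 90 x 8 mm; back post 30 mm wide, 112 mm tall, front face 25 mm towards +x from the origin; a fork of two prongs (10 mm wide, 10 mm high, 10 mm apart), top at 112 mm, from x = -28 to +28 mm. The slot is open towards the rack's -x. Origin under the centre, on the bench.
- rack_seat (a point): where the rod's origin lies when the rod hangs by its collar in the fork (centre of the fork, 20 mm above the bench); any turn of the rod about its own axis will do. The shank slides out and in through the slot's open end (rack's -x) with the collar raised a few mm over the prongs; the hook does not fit up through the slot
- tank: Fixed aluminium soak tank, open on top, long along its x: outside 144 (x) x 82 (y) mm, rim bead 156 x 94, 135 mm high; walls and floor 6 mm, inside 132 x 70 mm. Origin under the centre, on the bench. Along both long walls runs a ledge 9 mm wide, top 40 mm above the bench, on which the basket's pins rest. The strips above them may stick out through slots in the end walls by up to 21 mm
- tank_mouth (a point): centre of the tank's mouth, level with its rim, 135 mm above the bench
- tank_strips (a point): on the tank's centre, 52 mm above the bench: level of the underside of the keeper strips, brass, 9 mm wide, 4 mm thick, above the ledges. In each a 12.5 mm gap, one opposite the other, lets the pins up. Its middle lies anywhere from x = -12 to +36 mm in the tank's frame: NOT measured, find it by feel or sight. The strips give upward on a spring, 3 N per mm in all, at most 8 mm
- basket: Steel parts basket with a gear fixed in it, 48 x 48 mm, 32 mm high, 0.2 to 0.4 kg. Origin under its centre; z up. Round 8 mm pins stick out at +y and -y to 33.5 mm from its middle, axis 30 mm above the origin. It starts with its pins on the ledges, axes along the tank's, 35 to 38 mm towards the tank's -x from its centre; the pins have 4 mm play up to the strips. Over 20 N from the rod is forcing it
- bail_peak (a point): the wire's middle at the peak of the basket's fixed 5 mm wire bail, 68 mm above the basket's underside: the hook goes under here. The bail stands in the basket's y-z plane: legs at y = +-21.5 mm up to 50 mm, then sloping to the peak. At the start about 82 mm above the bench, 53 mm below the tank's rim, too deep for the gripper
- tray: Fixed steel drip tray, 130 x 130 mm, rim 14 mm high, walls 4 mm; origin under its centre
- tray_in (a point): centre of the tray's inner floor, 4 mm above the bench
- piston: bystander: aluminium engine piston, 60 mm across, 52 mm high, standing upside up; origin under its centre
- ratchet: bystander: steel ratchet handle lying flat, 220 mm long, 34 mm head, about 28 mm high; origin on its underside near mid-length
- tub: bystander: white plastic tub, 120 mm across, 90 mm high; origin under its centre
- driver: bystander: screwdriver lying flat; origin near its middle
- brush: bystander: cleaning brush lying flat; origin near its middle
- bottle: bystander: grey bottle, 60 mm across, 150 mm high; origin under its centre
Things that resemble listed ones, but are neither listed nor needed, are in the scene too. What is shaped like the rod but pink or purple is not meant.

How it is judged:
On the way:
1. the basket is lifted clear of the tank, hanging on the hook rod (height (world z) of basket above 0.137 m and contact force between rod and basket above 1 N), for 0.2 s.
At the end, for the whole second after the job is handed in: The basket stands upright (within 7 degrees) and still on the tray's floor, its middle within 45 mm of the tray's centre along both of the tray's sides, the hook out of it; the hook rod hangs still and upright (within 7 degrees) in its rack, within 20 mm of its seat, in any turn about its own axis (x of basket in the frame of tray between -0.045 and 0.045 m and y of basket in the frame of tray between -0.045 and 0.045 m and height (world z) of basket below 0.01 m and angle between each of basket, rod's own z axis and vertical below 0.12 rad and linear speed of each of basket, rod below 0.02 m/s and contact force between rod and basket below 0.1 N and distance between rod and rack_seat below 0.02 m); the robot touches nothing.
It fails at once if the gripper or arm touches the basket (contact force between any of the fingers, the arm and basket above 0.5 N).
It fails at once if the rod forces the basket with more than 20 N (contact force between rod and basket above 20 N).
It fails at once if the rod is pressed against the tank with more than 20 N (contact force between rod and tank above 20 N).
It fails at once if the basket is dropped or banged into the tray (over 25 N) (contact force between basket and tray above 25 N).
It fails at once if a bystander is moved by more than 20 mm (distance of any of piston, ratchet, tub, driver, brush, bottle from where it was at the start of the episode above 0.02 m).
It also fails if it takes over 72 s, if anything falls off the work surface, if the arm or the gripper's body presses on something with over 40 N, if the wrist force passes 120 N, or if a joint passes its speed limit or range.

ROBOT

A 6-joint arm with a two-finger parallel gripper is mounted at the origin on the work surface. World frame = base frame: x ahead of the robot, y to its left, z up, the work surface at z = 0. Lengths are in m, angles in rad, forces in N, time in s.
With the tool pointing down it reaches from about 0.35 to 0.975 m from the base axis. Payload 4.9 kg.
Tool frame: the origin (TCP) lies on the front face of the gripper's body, between the roots of the fingers; the fingertips stand 73 mm ahead of it and the grasp point (between the pads) lies 54 mm ahead of it (robot.finger_overhang is the distance from the TCP to the fingertips, in m); x points along the fingers, y is the direction in which the jaws open and shut, and the axes are right-handed (so a half turn about x gives the same grasp; the last joint's range is limited). The gripper opens to 85 mm and grips with 20 to 120 N. Pads are 22 mm wide; open, the fingers measure 114 mm over their backs; the gripper's body (76 mm by 85 mm) begins 54 mm behind the grasp point. The pads swing forward as they close: fully open they stand 13 mm farther back than shut.
Start: joints at [1.047, 0.053, 1.613, -0, 1.476, -0.119], TCP at [0.246, 0.574, 0.304] pointing down, gripper open.
Joint ranges: [-3.01, 3.01], [-1.01, 2.22], [0.06, 2.58], [-1.02, 4.17], [0.09, 2.62], [-3.14, 3.14]. Speed limits (rad/s): [2.57, 2.57, 3.14, 3.14, 3.14, 3.14].

INTERFACE

Orientations are given as a unit quaternion [w, x, y, z].
In Python, from bench import robot, optics, workorder gives the robot as it stands.
- The arm moves only by the tool apply_moves, never from a script. Its argument "motion" is a list of rows, each a list of 7 numbers: the shift along the world's x, y, z in mm, then the turn, a rotation vector about the world's x, y, z in rad, then the gripper's target within -1 to 1 (fully open at 1, half-way at 0, shut at -1). A call has 1 to 10 rows; each row shifts and turns the commanded pose from where the row before left it; what a row does not reach is not made up. A row lasts 1/12 s, in which the tool goes at most 41.7 mm and 7.16 degrees, less where a joint would pass 70% of its speed; a pose out of reach is approached as far as the arm can. A call with a gripper value outside its range is refused whole. The fingers move at their own pace and stop on an object; the grip force is fixed at half the most. Time passes only in rows, so rows that do not move let the fingers close. It gives the time, the measured TCP pose, the force and the opening at its end, in the units of the state.
- robot.observe(): the state, without advancing time (a new reading comes with each control period).
- optics.read_camera(name): name is "side" or "top" or "wrist"; returns a dict with "color" (400x640x3 uint8, red, green, blue), "K" (3x3 intrinsics, pixels), "dist" ([k1, k2, p1, p2, k3] as OpenCV has them; the pictures are not rectified), "rvec" (rotation vector, rad) and "tvec" (3), from world to camera coordinates, as OpenCV has them. Camera axes: x right, y down, z forward; pixel columns grow to the right and rows downward; lengths in m; the calibration is good to about 2 mm. A picture is of the moment at which its call begins. There is no depth.
- workorder.close_job(): hands the job in, once; it reports no verdict.
The state is a dict: "clock": time; "joints": joint angles; "joint_vel": joint speeds; "effort": joint torques, N m; "tcp_pos": TCP position; "tool_rot": TCP orientation; "wrist_force": force on the tool from outside, world axes, zero at the start; "torque": the same for the moment, N m; "gripper_width": finger opening in m.
Only numpy, scipy, OpenCV 4.12 (cv2) and the standard library are available. Lean on these libraries where they do the work, as an engineer would, in place of code of your own. Each camera call takes 0.05 s, during which the arm holds its last target.

## Working session

There is one attempt and no reset: what is moved stays moved. The work goes in short steps, Python scripts to look and compute and a tool call to move; the robot and the scene stay as the last step left them, time stands still between calls to the robot, and variables do not carry over. Pictures are saved under pics/ and viewed, and the job is handed in when it is done.

Besides the shell and the picture viewer there is one more tool, called after "Call:" by a JSON object that holds its "api" and its "payload". apply_moves: Moves the arm, as the interface text tells. Its arguments: {"type":"object","properties":{"motion":{"type":"array"}},"required":["motion"]}

```bash
ls; mkdir -p pics; cat > h.py <<'E'
import numpy as np, cv2
from bench import robot, optics, workorder
def cam(n,save=None):
    c=optics.read_camera(n)
    if save: cv2.imwrite('pics/'+save,c['color'][:,:,::-1])
    return c
def ray(c,uv):
    p=cv2.undistortPoints(np.array([[uv]],float),np.array(c['K']),np.array(c['dist']))[0,0]
    R=cv2.Rodrigues(np.array(c['rvec'],float))[0];t=np.array(c['tvec'],float).reshape(3)
    return -R.T@t, R.T@np.array([p[0],p[1],1])
def onz(c,uv,z):
    o,d=ray(c,uv);return o+d*(z-o[2])/d[2]
def tri(c1,u1,c2,u2):
    o1,d1=ray(c1,u1);o2,d2=ray(c2,u2)
    A=np.stack([d1,-d2],1);s=np.linalg.lstsq(A,o2-o1,rcond=None)[0]
    a=o1+d1*s[0];b=o2+d2*s[1];return (a+b)/2,np.linalg.norm(a-b)
def proj(c,P):
    return cv2.projectPoints(np.array(P,float).reshape(-1,1,3),np.array(c['rvec'],float),np.array(c['tvec'],float),np.array(c['K']),np.array(c['dist']))[0].reshape(-1,2)
import pickle
def st():
    s=robot.observe();
    for k in ('clock','tcp_pos','tool_rot','wrist_force','torque','gripper_width','joints'): print(k,np.round(s[k],4))
E
python3 - <<'E'
from h import *
for n in('top','side','wrist'):
    c=cam(n,n+'0.png'); pickle.dump(c,open(n+'0.pkl','wb'))
    o,_=ray(c,(320,200)); print(n,o)
st()
E
```

```text
pics
top [ 0.31171745 -0.01978144  1.43407231]
side [-0.26575187 -0.8123003   0.83104419]
wrist [0.1822397  0.60137241 0.37295483]
clock 0.15
tcp_pos [0.246  0.5742 0.303 ]
tool_rot [ 0.6925  0.1416  0.6929 -0.1427]
wrist_force [ 0.1623 -0.3415 -1.2187]
torque [-0.0548  0.0179  0.068 ]
gripper_width 0.0853
joints [ 1.047   0.0532  1.614   0.      1.476  -0.119 ]
```

View pics/top0.png

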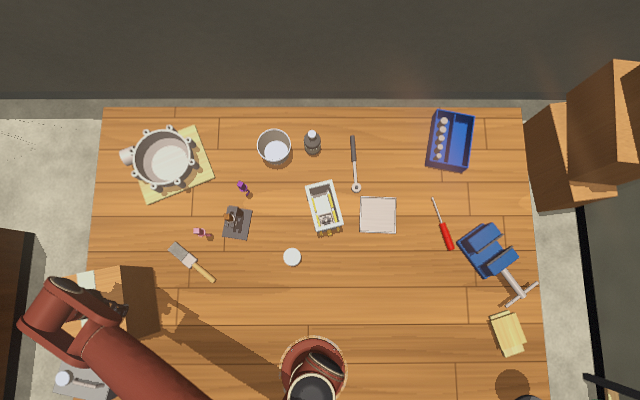

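View pics/side0.png

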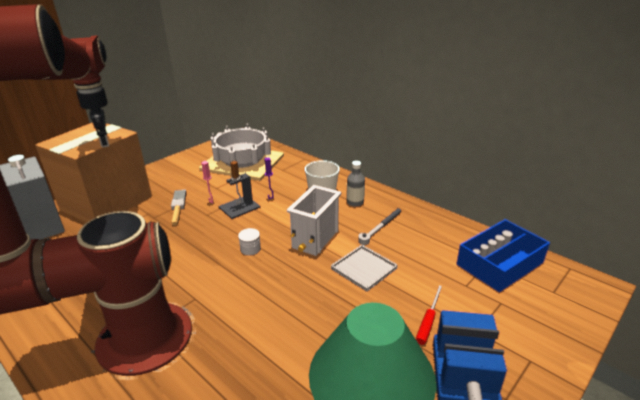

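View pics/wrist0.png

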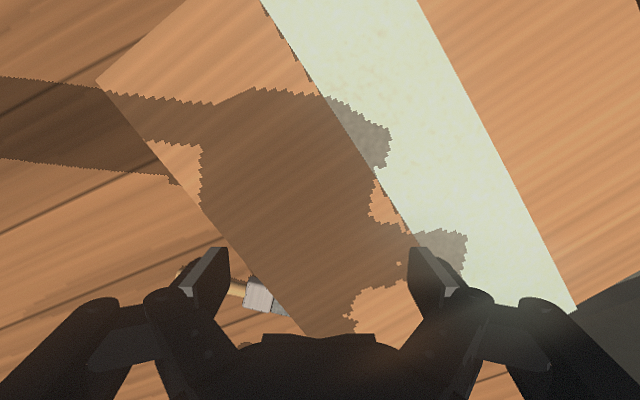

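Rod candidates in the top view are (237,217) brown in the dark rack, (200,232) pink and (243,187) purple. Only the brown-handled one in the rack fits the description. I'll confirm it in enlarged crops.

```bash
python3 - <<'E'
import cv2,numpy as np
t=cv2.imread('pics/top0.png');s=cv2.imread('pics/side0.png')
a=cv2.resize(t[165:255,180:300],None,fx=6,fy=6,interpolation=cv2.INTER_CUBIC)
cv2.imwrite('pics/c1.png',a)
cv2.imwrite('pics/c2.png',cv2.resize(s[150:230,190:290],None,fx=7,fy=7,interpolation=cv2.INTER_CUBIC))
cv2.imwrite('pics/c3.png',cv2.resize(t[170:245,300:405],None,fx=7,fy=7,interpolation=cv2.INTER_CUBIC))
cv2.imwrite('pics/c4.png',cv2.resize(s[180:290,280:400],None,fx=5,fy=5,interpolation=cv2.INTER_CUBIC))
E
```

```text
(no output)
```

View pics/c1.png

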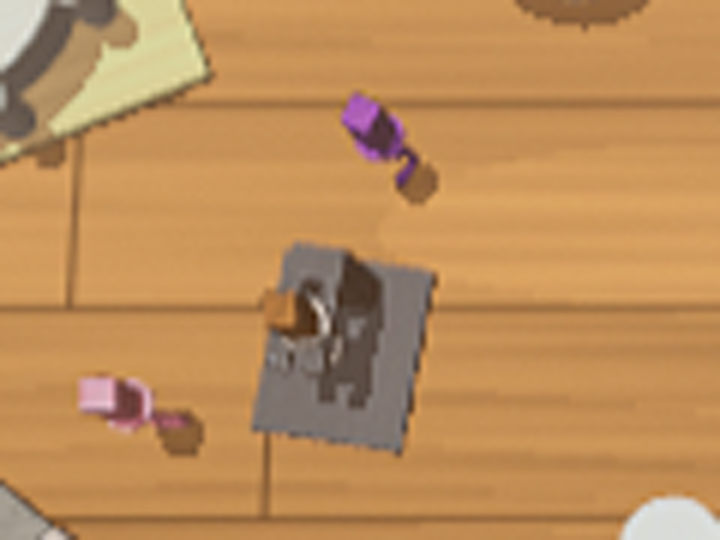

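View pics/c2.png

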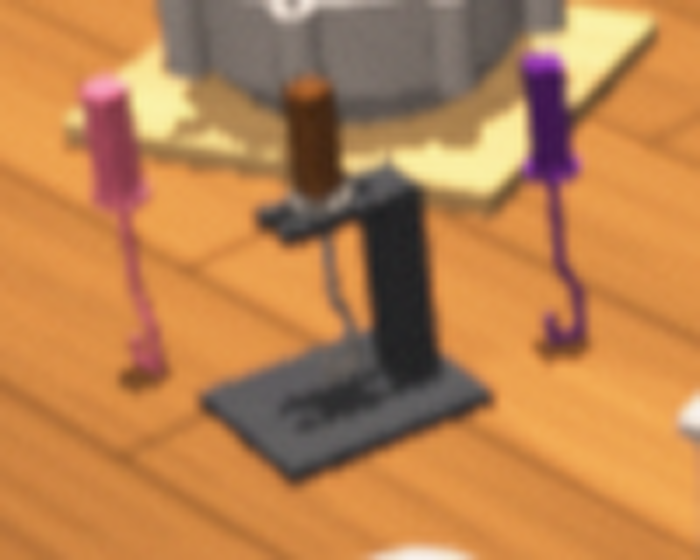

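View pics/c3.png

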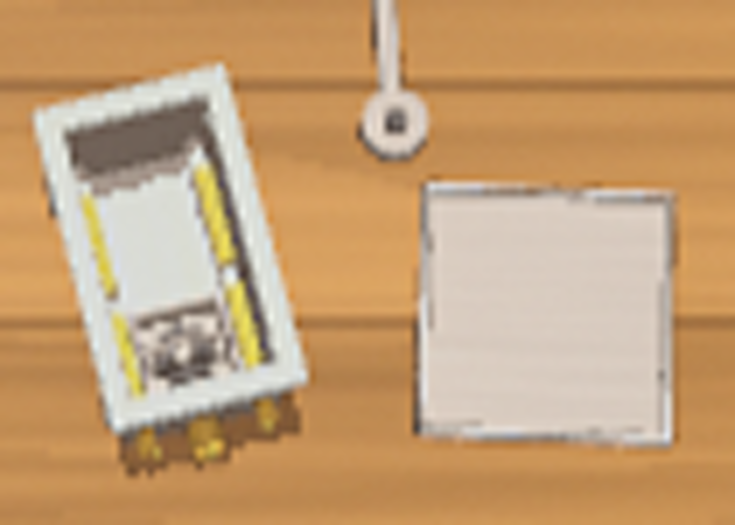

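View pics/c4.png

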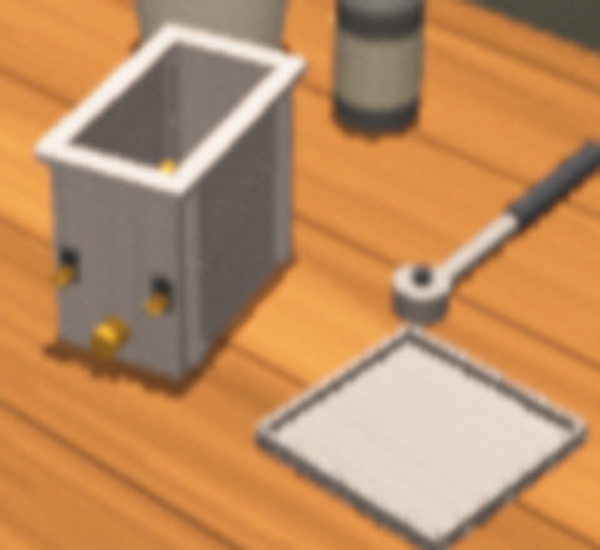

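The side crop shows the brown rod hanging by its collar in the dark fork, with pink and purple decoys standing on either side. In the top crop, the gaps in the brass strips show at about (333,209) and (316,214).

```bash
cat > m1.py <<'E'
from h import *
c=pickle.load(open('top0.pkl','rb'))
def q(x,y,x0,y0,s): return (x0+(x+.5)/s-.5, y0+(y+.5)/s-.5)
def rect(cs,z):
    P=np.array([onz(c,p,z)[:2] for p in cs]); e=[P[(i+1)%4]-P[i] for i in range(4)]
    print(np.round(P.mean(0),4),'len',np.round([np.linalg.norm(v) for v in e],4),'ang',np.round([np.degrees(np.arctan2(v[1],v[0])) for v in e],1));return P
print('rack');rect([q(*p,180,165,6) for p in [(295,243),(435,275),(400,452),(253,430)]],.008)
print('tank');rect([q(*p,300,170,7) for p in [(35,112),(220,63),(307,383),(113,432)]],.135)
print('tray');rect([q(*p,300,170,7) for p in [(426,182),(674,192),(670,444),(416,434)]],.014)
print('gapL',onz(c,q(111,307,300,170,7),.056),'gapR',onz(c,q(230,273,300,170,7),.056))
print('rod top',onz(c,q(280,307,180,165,6),.172))
print('purple',onz(c,q(360,112,180,165,6),.155),'pink',onz(c,q(97,393,180,165,6),.155))
for n,p in dict(tub=(274,147),bottle=(313,141),ratch=(356,187),piston=(292,257),pot=(163,158)).items(): print(n,onz(c,p,.05))
E
python3 m1.py
```

```text
rack
[0.501  0.2693] len [0.0866 0.1072 0.0881 0.1139] ang [-103.1  170.6   81.4  -10.2]
tank
[ 0.5436 -0.0375] len [0.0909 0.1581 0.093  0.1564] ang [ -74.8 -165.6  104.1   13.6]
tray
[ 0.5304 -0.2325] len [0.1282 0.1305 0.1291 0.1305] ang [-92.4 176.9  87.6  -3.4]
gapL [ 0.52688212 -0.01000734  0.056     ] gapR [ 0.54385578 -0.06912355  0.056     ]
rod top [0.50183151 0.27154424 0.172     ]
purple [0.61138578 0.23654637 0.155     ] pink [0.4583908  0.37067083 0.155     ]
tub [0.76957994 0.13891551 0.05      ]
bottle [ 0.79220598 -0.0012111   0.05      ]
ratch [ 0.62197071 -0.15326711  0.05      ]
piston [0.37763123 0.06995607 0.05      ]
pot [0.72887643 0.53421078 0.05      ]
```

Call:
{"api": "apply_moves", "payload": {"motion": [[0, 0, 40, 0, 0, 0, 1], [0, 0, 40, 0, 0, 0, 1], [20, -25, 20, 0, 0, 0, 1], [25, -30, 0, 0, 0, 0, 1], [25, -30, 0, 0, 0, 0, 1], [25, -30, 0, 0, 0, 0, 1], [25, -30, 0, 0, 0, 0, 1], [25, -30, 0, 0, 0, 0, 1], [25, -30, 0, 0, 0, 0, 1], [15, -20, 0, 0, 0, 0, 1]]}}

```text
clock: 0.98
tcp_pos: [0.4328, 0.3469, 0.4035]
tool_rot: [0.693, 0.143, 0.692, -0.143]
wrist_force: [-1.1, -0.2, -0.8]
gripper_width: 0.0853
```

```bash
python3 - <<'E'
from h import *
c=cam('wrist','w1.png'); pickle.dump(c,open('w1.pkl','wb'));st()
from scipy.spatial.transform import Rotation as R
q=robot.observe()['tool_rot'];print(np.round(R.from_quat([*q[1:],q[0]]).as_matrix(),3)); print(ray(c,(320,200)))
print(proj(c,[[.5018,.2705,.172],[.5018,.2705,.144]]))
E
```

```text
clock 1.0333
tcp_pos [0.4345 0.3447 0.4034]
tool_rot [ 0.693   0.143   0.6915 -0.1451]
wrist_force [ 1.8749 -1.3786  0.1626]
torque [-0.0432 -0.024   0.0159]
gripper_width 0.0854
joints [ 0.5379 -0.1544  1.649  -0.0036  1.6474 -0.6228]
[[ 0.001  0.399  0.917]
 [-0.003  0.917 -0.399]
 [-1.    -0.002  0.003]]
(array([0.36906502, 0.37420883, 0.47361817]), array([ 0.25232574, -0.10334985, -0.96212643]))
[[280.30325343 266.75556269]
 [283.13413134 255.47797061]]
```

View pics/w1.png

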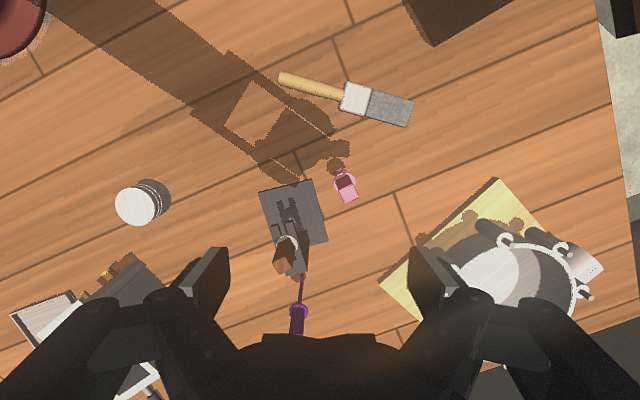

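Call:
{"api": "apply_moves", "payload": {"motion": [[15, -25, -20, 0, 0, 0, 1], [15, -25, -20, 0, 0, 0, 1], [15, -20, -20, 0, 0, 0, 1], [0, 0, 0, 0, 0, 0, 1]]}}

```text
clock: 1.37
tcp_pos: [0.4763, 0.2761, 0.3383]
tool_rot: [0.69, 0.141, 0.694, -0.146]
wrist_force: [0.4, 0.0, -1.5]
gripper_width: 0.0853
```

```bash
python3 - <<'E'
from h import *
c=cam('wrist','w2.png'); pickle.dump(c,open('w2.pkl','wb'));st()
im=c['color'][:,:,::-1]
p=proj(c,[[.5018,.2705,.172]])[0];print(p)
x,y=map(int,p);x0=max(0,x-60);y0=max(0,y-80)
print(x0,y0);cv2.imwrite('pics/w2c.png',cv2.resize(im[y0:y0+130,x0:x0+130],None,fx=4.6,fy=4.6,interpolation=cv2.INTER_CUBIC))
E
```

```text
clock 1.4167
tcp_pos [0.4759 0.2777 0.3404]
tool_rot [ 0.6906  0.142   0.6942 -0.1445]
wrist_force [-1.2003  0.5018  1.2068]
torque [-0.0093  0.0343  0.0004]
gripper_width 0.0856
joints [ 0.3932 -0.1404  1.7396 -0.      1.5486 -0.7696]
[325.79474502 232.88544101]
265 152
```

View pics/w2c.png

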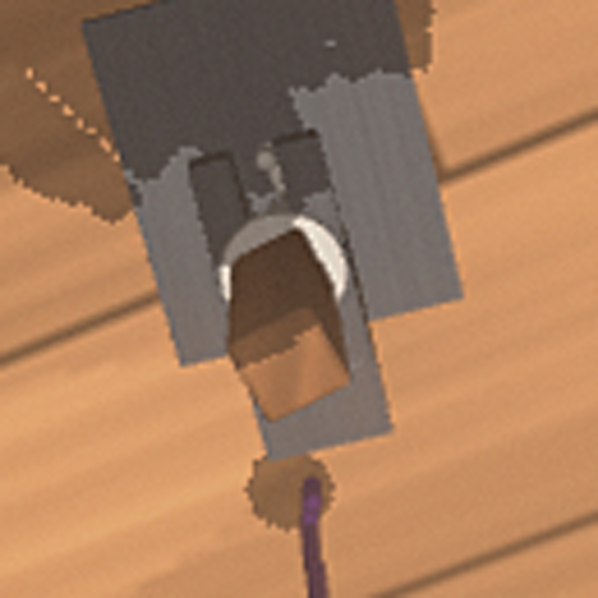

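View pics/w2.png

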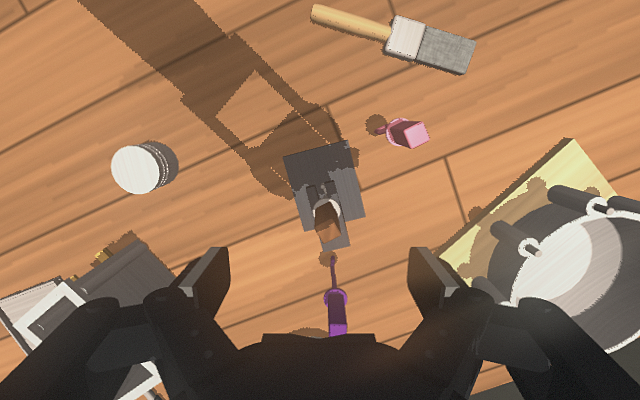

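```bash
python3 - <<'E'
from h import *
c=pickle.load(open('w2.pkl','rb'))
q=lambda x,y:(265+(x+.5)/4.6-.5,152+(y+.5)/4.6-.5)
P=np.array([onz(c,q(*p),.172)[:2] for p in [(230,352),(275,418),(350,380),(310,318)]])
print(P,P.mean(0)); 
for i in range(4):
    v=P[(i+1)%4]-P[i];print(np.linalg.norm(v),np.degrees(np.arctan2(v[1],v[0])))
for z in(.02,.034,.05):print(z,onz(c,q(265,158),z),onz(c,q(275,195),z))
print('rack corners')
P=np.array([onz(c,q(*p),.008)[:2] for p in [(83,20),(182,366),(462,297)]]);print(P)
print(np.degrees(np.arctan2(*(P[1]-P[0])[::-1])),np.degrees(np.arctan2(*(P[2]-P[1])[::-1])))
# collar white ellipse centre
print(onz(c,q(285,277),.116))
# pink/purple collar etc
E
```

```text
[[0.49413868 0.26354009]
 [0.50938496 0.26596847]
 [0.50789751 0.28159572]
 [0.49386228 0.27951156]] [0.50132086 0.27265396]
0.015438464234345896 9.049907851571584
0.01569788069320308 95.43721032383763
0.014189128788088066 -171.55356999803314
0.015973865719745142 -89.00855741226201
0.02 [0.49546914 0.27089032 0.02      ] [0.50674832 0.26920524 0.02      ]
0.034 [0.4925055  0.27207618 0.034     ] [0.50337846 0.27045178 0.034     ]
0.05 [0.48911848 0.27343145 0.05      ] [0.49952719 0.27187641 0.05      ]
rack corners
[[0.43935762 0.23761781]
 [0.54857276 0.22008873]
 [0.5619103  0.30797609]]
-9.11822917056389 81.37079253067729
[0.50184133 0.27239005 0.116     ]
```

Call:
{"api": "apply_moves", "payload": {"motion": [[13, -3, -10, 0, 0, 0.115, 1], [13, -3, -10, 0, 0, 0.115, 1], [0, 0, -20, 0, 0, 0.115, 1], [0, 0, -20, 0, 0, 0.115, 1], [0, 0, -20, 0, 0, 0.055, 1], [0, 0, 0, 0, 0, 0, 1]]}}

```text
clock: 1.92
tcp_pos: [0.5, 0.2738, 0.2598]
tool_rot: [0.704, -0.04, 0.708, 0.039]
wrist_force: [-0.8, -0.5, -1.6]
gripper_width: 0.0855
```

```bash
python3 - <<'E'
from h import *
c=cam('wrist','w3.png'); pickle.dump(c,open('w3.pkl','wb'));st()
E
```

```text
clock 1.9667
tcp_pos [0.5008 0.2741 0.2621]
tool_rot [ 0.7046 -0.0392  0.7075  0.0385]
wrist_force [-0.844   0.2219  1.0733]
torque [0.023  0.0245 0.0265]
gripper_width 0.0856
joints [ 3.7030e-01 -4.4300e-02  1.7807e+00  4.0000e-04  1.4094e+00 -1.3106e+00]
```

View pics/w3.png

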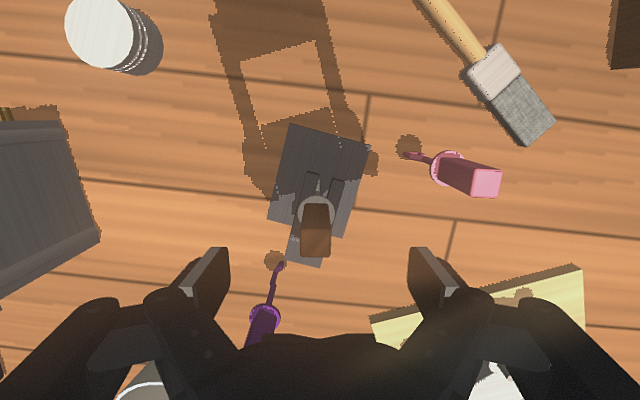

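Handle at (316,240) is square to the fingers, so I descend and grip.

Call:
{"api": "apply_moves", "payload": {"motion": [[1, -1, -25, 0, 0, 0, 1], [0, 0, -25, 0, 0, 0, 1], [0, 0, -12, 0, 0, 0, 1], [0, 0, 0, 0, 0, 0, 1], [0, 0, 0, 0, 0, 0, -1], [0, 0, 0, 0, 0, 0, -1], [0, 0, 0, 0, 0, 0, -1], [0, 0, 0, 0, 0, 0, -1], [0, 0, 0, 0, 0, 0, -1], [0, 0, 0, 0, 0, 0, -1]]}}

```text
clock: 2.8
tcp_pos: [0.5036, 0.2726, 0.203]
tool_rot: [0.707, -0.039, 0.705, 0.039]
wrist_force: [0.8, -0.4, -0.4]
gripper_width: 0.0173
```

Call:
{"api": "apply_moves", "payload": {"motion": [[0, 0, 0, 0, 0, 0, -1], [0, 0, 0, 0, 0, 0, -1], [0, 0, 2, 0, 0, 0, -1], [0, 0, 4, 0, 0, 0, -1], [0, 0, 0, 0, 0, 0, -1]]}}

```text
clock: 3.22
tcp_pos: [0.5031, 0.2725, 0.208]
tool_rot: [0.706, -0.039, 0.706, 0.039]
wrist_force: [-0.3, 0.7, -0.4]
gripper_width: 0.0178
```

```bash
python3 - <<'E'
from h import *
c=cam('wrist','w4.png'); c=cam('side','s4.png');st()
im=cv2.imread('pics/s4.png');cv2.imwrite('pics/s4c.png',cv2.resize(im[130:230,180:300],None,fx=6,fy=6,interpolation=cv2.INTER_CUBIC))
E
```

```text
clock 3.3167
tcp_pos [0.5029 0.2724 0.2076]
tool_rot [ 0.7058 -0.039   0.7062  0.0389]
wrist_force [ 0.2778  0.0623 -1.494 ]
torque [-0.0311  0.0434  0.0411]
gripper_width 0.0173
joints [ 0.3663  0.0064  1.8255  0.      1.3102 -1.3147]
```

View pics/s4c.png

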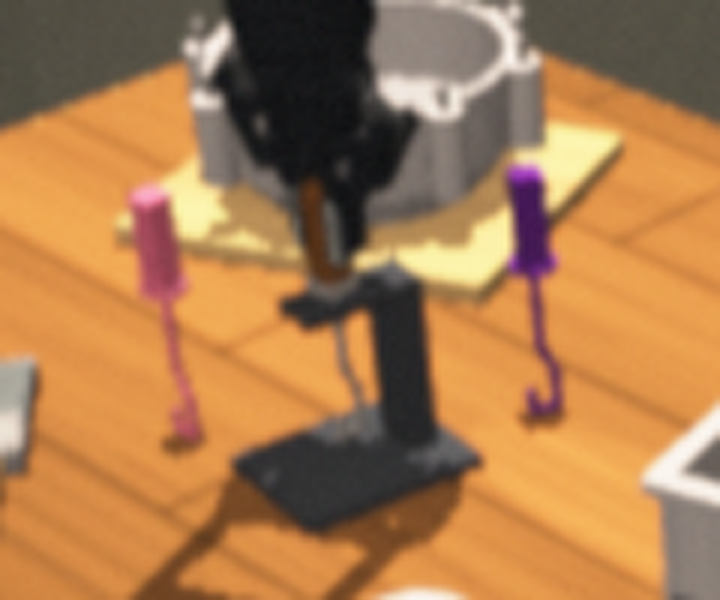

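Call:
{"api": "apply_moves", "payload": {"motion": [[-10, 1.5, 0, 0, 0, 0, -1], [-15, 2.5, 0, 0, 0, 0, -1], [-20, 3.5, 0, 0, 0, 0, -1], [-20, 3, 0, 0, 0, 0, -1], [-15, 2.5, 0, 0, 0, 0, -1], [0, 0, 20, 0, 0, 0, -1], [0, 0, 40, 0, 0, 0, -1], [0, 0, 40, 0, 0, 0, -1], [0, 0, 40, 0, 0, 0, -1], [0, 0, 0, 0, 0, 0, -1]]}}

```text
clock: 4.15
tcp_pos: [0.4247, 0.2868, 0.3581]
tool_rot: [0.711, -0.037, 0.701, 0.041]
wrist_force: [1.0, 0.5, 1.1]
gripper_width: 0.0173
```

```bash
python3 - <<'E'
from h import *
c=cam('wrist','w5.png'); c=cam('side','s5.png');st();pickle.dump(c,open('s5.pkl','wb'));
c=cam('top','t5.png');pickle.dump(c,open('t5.pkl','wb'));
E
```

```text
clock 4.25
tcp_pos [0.4232 0.2859 0.3502]
tool_rot [ 0.7075 -0.0384  0.7046  0.0397]
wrist_force [-0.431   0.104  -1.7855]
torque [-0.0162  0.0332 -0.0185]
gripper_width 0.0171
joints [ 4.4820e-01 -2.5090e-01  1.8188e+00  2.0000e-04  1.5693e+00 -1.2330e+00]
```

View pics/s5.png

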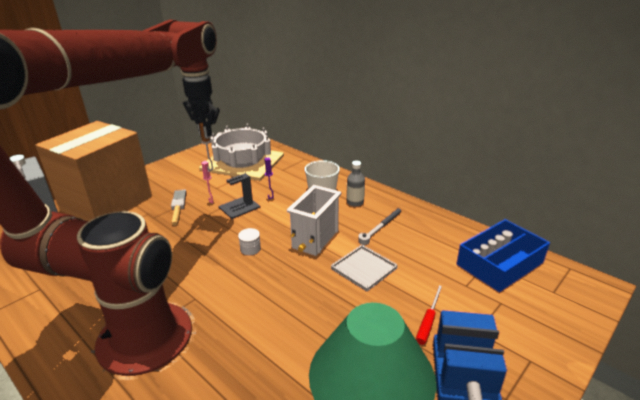

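View pics/w5.png

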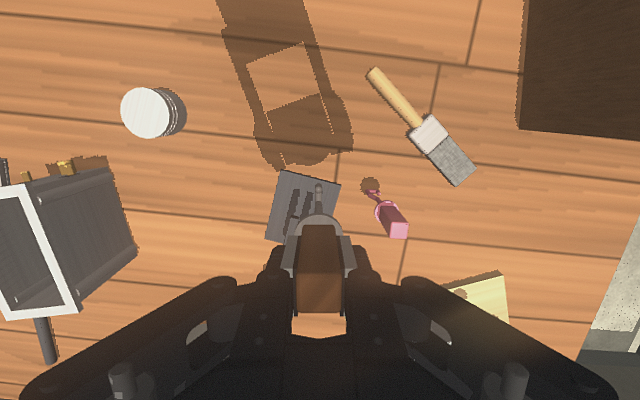

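Call:
{"api": "apply_moves", "payload": {"motion": [[5, -30, 20, 0, 0, 0.02, -1], [5, -38, 0, 0, 0, 0.02, -1], [5, -38, 0, 0, 0, 0.02, -1], [5, -38, 0, 0, 0, 0.02, -1], [5, -38, 0, 0, 0, 0.02, -1], [5, -38, 0, 0, 0, 0.02, -1], [5, -38, 0, 0, 0, 0.02, -1], [2, -38, 0, 0, 0, 0, -1], [0, -30, 0, 0, 0, 0, -1], [0, 0, 0, 0, 0, 0, -1]]}}

```text
clock: 5.13
tcp_pos: [0.4591, -0.0445, 0.3644]
tool_rot: [0.7, -0.086, 0.704, 0.086]
wrist_force: [-0.5, 0.6, -1.1]
gripper_width: 0.0173
```

Call:
{"api": "apply_moves", "payload": {"motion": [[0, 0, 0, 0, 0, 0, -1], [0, 0, 0, 0, 0, 0, -1], [0, 0, 0, 0, 0, 0, -1]]}}

```text
clock: 5.38
tcp_pos: [0.4598, -0.0395, 0.3665]
tool_rot: [0.701, -0.088, 0.702, 0.089]
wrist_force: [0.3, 0.3, -1.4]
gripper_width: 0.0175
```

```bash
python3 - <<'E'
from h import *
c=cam('wrist','w6.png'); pickle.dump(c,open('w6.pkl','wb'));st();
E
```

```text
clock 5.4333
tcp_pos [ 0.4599 -0.0393  0.367 ]
tool_rot [ 0.701  -0.0886  0.702   0.0892]
wrist_force [ 0.0796  1.6788 -0.714 ]
torque [0.0226 0.0117 0.    ]
gripper_width 0.0174
joints [-2.4690e-01 -3.8100e-01  1.8934e+00  3.0000e-04  1.6308e+00 -2.0698e+00]
```

View pics/w6.png

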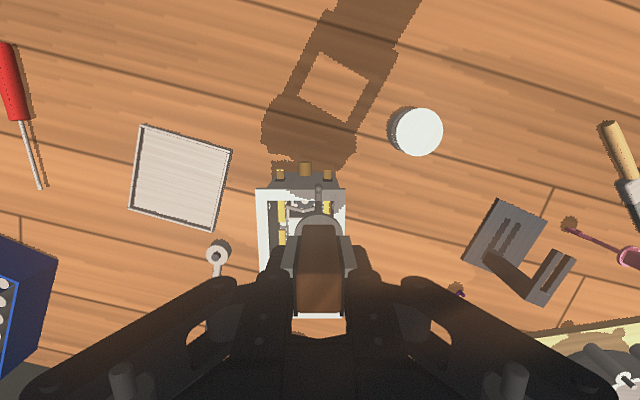

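Call:
{"api": "apply_moves", "payload": {"motion": [[35, 9, 0, 0, 0, 0, -1], [38, 9, 0, 0, 0, 0, -1], [30, 8, 0, 0, 0, 0, -1], [0, 0, 0, 0, 0, 0, -1], [0, 0, 0, 0, 0, 0, -1], [0, 0, 0, 0, 0, 0, -1]]}}

```text
clock: 5.93
tcp_pos: [0.5628, -0.0135, 0.3675]
tool_rot: [0.701, -0.089, 0.702, 0.089]
wrist_force: [-1.0, 0.4, -0.2]
gripper_width: 0.0173
```

```bash
python3 - <<'E'
from h import *
c=cam('wrist','w7.png'); pickle.dump(c,open('w7.pkl','wb'));st();
im=c['color'][:,:,::-1];print(proj(c,[[.5082,-.0465,.082]]),proj(c,[[.5436,-.0375,.135]]))
cv2.imwrite('pics/w7c.png',cv2.resize(im[60:200,230:390],None,fx=4.5,fy=4.5,interpolation=cv2.INTER_CUBIC)[:600])
E
```

```text
clock 5.9833
tcp_pos [ 0.5626 -0.0138  0.3679]
tool_rot [ 0.7014 -0.0887  0.7016  0.0886]
wrist_force [-0.8769  0.745  -2.0357]
torque [ 0.0423 -0.0128 -0.0301]
gripper_width 0.0169
joints [-1.5680e-01 -1.2560e-01  1.6809e+00 -1.0000e-04  1.5866e+00 -1.9789e+00]
[[301.86522617 122.9078324 ]] [[299.53693692 161.25144116]]
```

View pics/w7.png

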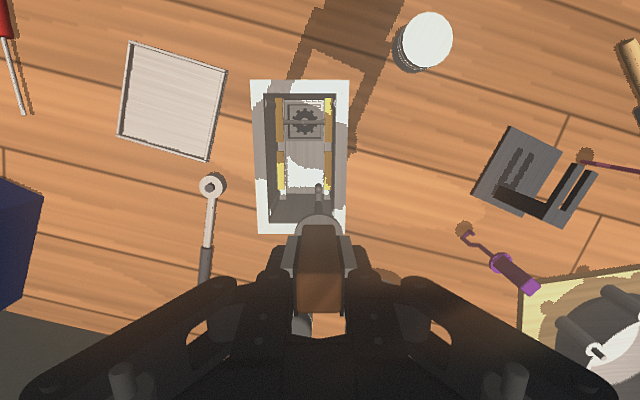

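View pics/w7c.png

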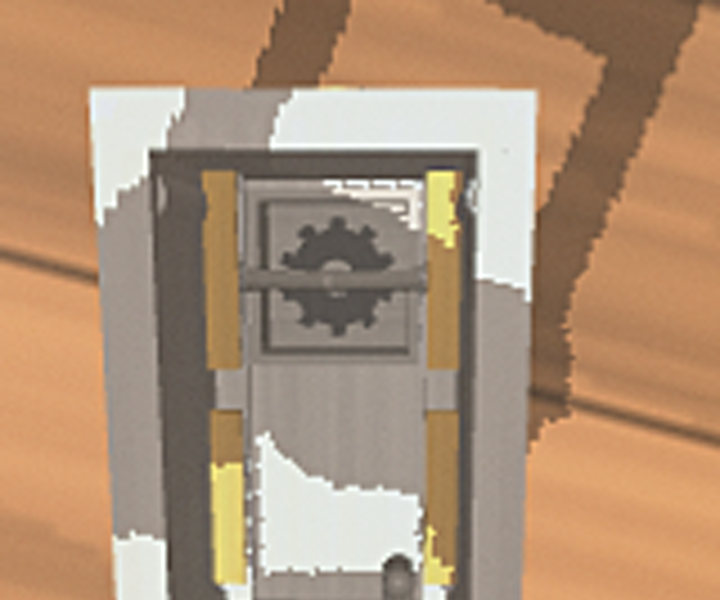

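```bash
python3 - <<'E'
from h import *
from scipy.spatial.transform import Rotation as R
c=pickle.load(open('w7.pkl','rb'))
q=lambda x,y:(230+(x+.5)/4.5-.5,60+(y+.5)/4.5-.5)
gl=onz(c,q(228,390),.056);gr=onz(c,q(441,390),.056);g=(gl+gr)/2
print('gap',gl,gr,g, np.linalg.norm(gl-gr))
for e in (370,409): print(onz(c,q(228,e),.056))
bp=onz(c,q(336,281),.082);print('bail',bp)
bl=onz(c,q(240,281),.064);br=onz(c,q(427,279),.064);print(bl,br,(bl+br)/2)
v=gl-gr;print('yaw strips',np.degrees(np.arctan2(v[1],v[0])))
rim=[onz(c,q(*p),.135) for p in [(90,88),(537,90)]];print(rim,np.linalg.norm(rim[0]-rim[1]))
v=rim[0]-rim[1];print(np.degrees(np.arctan2(v[1],v[0])), 'rim corner mean',(rim[0]+rim[1])/2)
s0,s1=onz(c,q(221,172),.056),onz(c,q(231,582),.056);v=s1-s0;print('strip L dir',np.degrees(np.arctan2(v[1],v[0])))
s0,s1=onz(c,q(442,172),.056),onz(c,q(441,582),.056);v=s1-s0;print('strip R dir',np.degrees(np.arctan2(v[1],v[0])))
print('lip',onz(c,q(399,563),.367-.182+.014))
qq=[0.7014,-0.0887,0.7016,0.0886]
m=R.from_quat([*qq[1:],qq[0]]).as_matrix();print(m)
E
```

```text
gap [ 0.54367273 -0.06731595  0.056     ] [ 0.52885304 -0.00953569  0.056     ] [ 0.53626288 -0.03842582  0.056     ] 0.05965049609547977
[ 0.53827173 -0.06851605  0.056     ]
[ 0.54884145 -0.06616798  0.056     ]
bail [ 0.50658421 -0.04403566  0.082     ]
[ 0.51352167 -0.06972018  0.064     ] [ 0.50054507 -0.02119234  0.064     ] [ 0.50703337 -0.04545626  0.064     ]
yaw strips -75.61466634918823
[array([ 0.47940182, -0.10154257,  0.135     ]), array([ 0.45648814, -0.01033184,  0.135     ])] 0.09404484451771149
-75.89815048565026 rim corner mean [ 0.46794498 -0.0559372   0.135     ]
strip L dir 13.919505478883837
strip R dir 14.738084571226777
lip [ 0.54837014 -0.01670774  0.199     ]
[[-2.62890461e-04 -2.48771282e-01  9.68562223e-01]
 [-1.75773680e-04  9.68562253e-01  2.48771242e-01]
 [-9.99999950e-01 -1.04848160e-04 -2.98353221e-04]]
```

```bash
python3 - <<'E'
from h import *
c=cam('side','s8.png'); pickle.dump(c,open('s8.pkl','wb'));st()
im=c['color'][:,:,::-1]
p=proj(c,[[.5602,-.0138,.185]])[0];print(p)
x,y=map(int,p);print(x-40,y-75)
cv2.imwrite('pics/s8c.png',cv2.resize(im[y-75:y+45,x-40:x+60],None,fx=5,fy=5,interpolation=cv2.INTER_CUBIC))
w=cv2.imread('pics/w7.png');cv2.imwrite('pics/w7d.png',cv2.resize(w[170:270,270:370],None,fx=6,fy=6,interpolation=cv2.INTER_CUBIC))
E
```

```text
clock 6.0333
tcp_pos [ 0.5624 -0.0141  0.3682]
tool_rot [ 0.7017 -0.0885  0.7014  0.0884]
wrist_force [ 0.6847  0.1437 -1.5672]
torque [0.0136 0.017  0.0003]
gripper_width 0.0175
joints [-0.1573 -0.1263  1.6811 -0.      1.5865 -1.9789]
[311.26729139 179.92650719]
271 104
```

View pics/s8c.png

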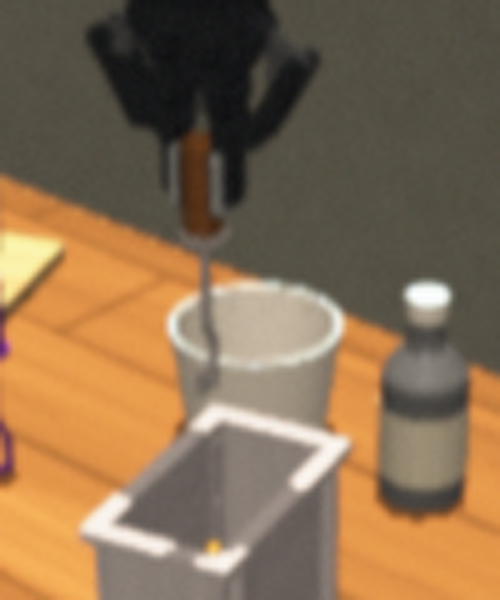

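View pics/w7d.png

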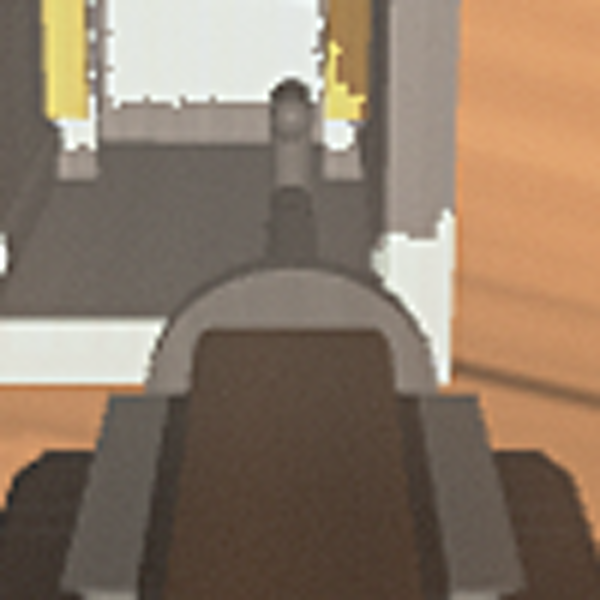

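```bash
python3 - <<'E'
from h import *
c=pickle.load(open('w7.pkl','rb'))
q=lambda x,y:(270+(x+.5)/6-.5,170+(y+.5)/6-.5)
u=np.array([.9693,.246]);n=np.array([-.246,.9693]);T=np.array([.5626,-.0138])
for nm,p,z in [('lip',(290,118),.199),('lipbottom',(290,80),.182),('collar front edge L',(160,360),.279),('collar R',(428,360),.279),('collar front',(293,268),.279),('htop L',(193,335),.281),('hR',(390,335),.281)]:
    P=onz(c,q(*p),z)[:2]-T;print(nm,'along %.1f lat %.1f'%(P@u*1e3,P@n*1e3))
E
```

```text
lip along -10.7 lat 0.4
lipbottom along -12.3 lat 0.4
collar front edge L along -6.7 lat -11.8
collar R along -6.8 lat 13.5
collar front along -15.8 lat 0.7
htop L along -9.9 lat -8.5
hR along -10.0 lat 9.7
```

Call:
{"api": "apply_moves", "payload": {"motion": [[-17, -13, 0, 0, 0, 0, -1], [-17, -13, 0, 0, 0, 0, -1], [0, 0, 0, 0, 0, 0, -1], [0, 0, -25, 0, 0, 0, -1], [0, 0, -30, 0, 0, 0, -1], [0, 0, -25, 0, 0, 0, -1], [0, 0, 0, 0, 0, 0, -1], [0, 0, 0, 0, 0, 0, -1]]}}

```text
clock: 6.7
tcp_pos: [0.5282, -0.0403, 0.287]
tool_rot: [0.701, -0.088, 0.702, 0.088]
wrist_force: [1.2, -1.1, -0.1]
gripper_width: 0.0171
```

```bash
python3 - <<'E'
from h import *
c=cam('wrist','w9.png'); pickle.dump(c,open('w9.pkl','wb'));st();
im=c['color'][:,:,::-1]
cv2.imwrite('pics/w9c.png',cv2.resize(im[100:240,230:390],None,fx=4.5,fy=4.5,interpolation=cv2.INTER_CUBIC)[:600])
E
```

```text
clock 6.75
tcp_pos [ 0.5292 -0.0405  0.2891]
tool_rot [ 0.702  -0.0883  0.7011  0.0881]
wrist_force [ 0.3287 -0.6991 -0.9343]
torque [ 0.002   0.0315 -0.0733]
gripper_width 0.0173
joints [-2.1670e-01 -1.6560e-01  1.8473e+00  1.0000e-04  1.4586e+00 -2.0376e+00]
```

View pics/w9c.png

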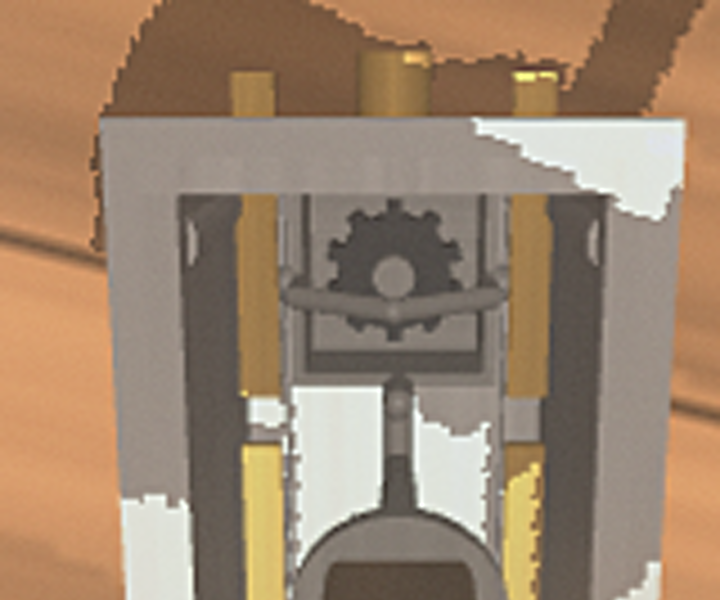

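```bash
python3 - <<'E'
from h import *
c=pickle.load(open('w9.pkl','rb'))
q=lambda x,y:(230+(x+.5)/4.5-.5,100+(y+.5)/4.5-.5)
u=np.array([.9693,.246]);n=np.array([-.246,.9693]);T=np.array([.529,-.0404])
for nm,p,z in [('lip',(399,402),.121),('bail',(393,312),.082),('gapL',(263,420),.056),('gapR',(523,420),.056),('basketL',(303,380),.046),('basketR',(490,380),.046)]:
    P=onz(c,q(*p),z)[:2]-T;print(nm,'along %.1f lat %.1f'%(P@u*1e3,P@n*1e3))
E
```

```text
lip along -12.8 lat 1.0
bail along -22.5 lat -0.2
gapL along 7.1 lat -30.3
gapR along 7.1 lat 29.6
basketL along -0.0 lat -21.6
basketR along -0.1 lat 22.5
```

Call:
{"api": "apply_moves", "payload": {"motion": [[4, 0, 0, 0, 0, 0, -1], [0, 0, -10, 0, 0, 0, -1], [0, 0, -10, 0, 0, 0, -1], [0, 0, -8, 0, 0, 0, -1], [0, 0, -8, 0, 0, 0, -1], [0, 0, -7, 0, 0, 0, -1], [0, 0, 0, 0, 0, 0, -1], [0, 0, 0, 0, 0, 0, -1]]}}

```text
clock: 7.42
tcp_pos: [0.5328, -0.0405, 0.244]
tool_rot: [0.701, -0.088, 0.702, 0.088]
wrist_force: [0.2, 1.2, -1.4]
gripper_width: 0.017
```

```bash
python3 - <<'E'
from h import *
c=cam('wrist','w10.png'); pickle.dump(c,open('w10.pkl','wb'));st();
im=c['color'][:,:,::-1]
cv2.imwrite('pics/w10c.png',cv2.resize(im[100:240,230:390],None,fx=4.5,fy=4.5,interpolation=cv2.INTER_CUBIC)[:600])
E
```

```text
clock 7.4667
tcp_pos [ 0.5331 -0.0405  0.2447]
tool_rot [ 0.7015 -0.0882  0.7017  0.0882]
wrist_force [-0.2333  0.0258 -0.4621]
torque [-0.0698 -0.0168  0.0451]
gripper_width 0.0175
joints [-0.2151 -0.1202  1.8819 -0.      1.3802 -2.0361]
```

View pics/w10c.png

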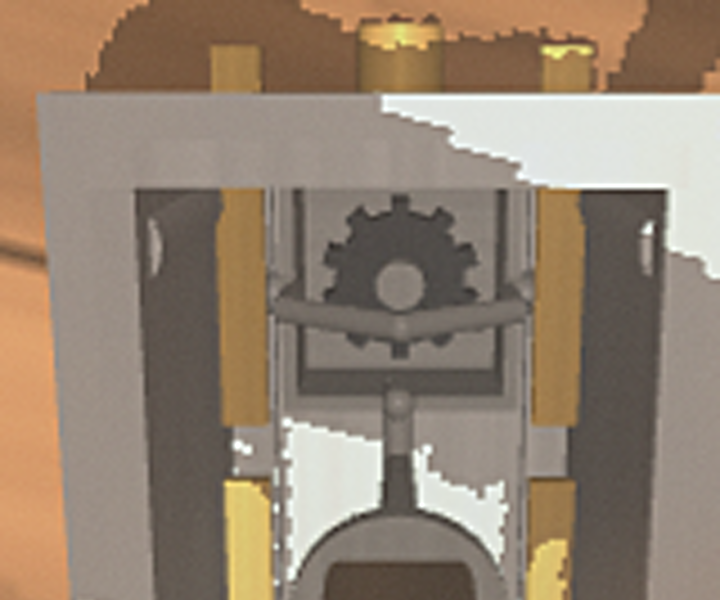

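```bash
cat > mm.py <<'E'
from h import *
import sys
def mm(pk,pts,x0,y0,s):
    c=pickle.load(open(pk,'rb'));T=robot.observe()['tcp_pos'][:2]
    u=np.array([.9693,.246]);n=np.array([-.246,.9693])
    for nm,p,z in pts:
        P=onz(c,(x0+(p[0]+.5)/s-.5,y0+(p[1]+.5)/s-.5),z)[:2]-T;print(nm,'along %.1f lat %.1f'%(P@u*1e3,P@n*1e3))
E
python3 - <<'E'
from mm import *
mm('w10.pkl',[('lip',(398,404),.0767),('bail',(400,328),.082),('gapL',(250,453),.056),('gapR',(550,453),.056)],230,100,4.5)
E
```

```text
lip along -11.6 lat 0.5
bail along -26.5 lat 0.9
gapL along 3.5 lat -28.9
gapR along 3.4 lat 30.8
```

Call:
{"api": "apply_moves", "payload": {"motion": [[0, 0, -4, 0, 0, 0, -1], [-4, -1, 0, 0, 0, 0, -1], [-4, -1, 0, 0, 0, 0, -1], [-3, -0.7, 0, 0, 0, 0, -1], [0, 0, 0, 0, 0, 0, -1], [0, 0, 0, 0, 0, 0, -1]]}}

```text
clock: 7.97
tcp_pos: [0.522, -0.0433, 0.2412]
tool_rot: [0.702, -0.088, 0.701, 0.088]
wrist_force: [-0.5, -0.2, -1.7]
gripper_width: 0.0173
```

```bash
python3 - <<'E'
from h import *
c=cam('wrist','w11.png'); pickle.dump(c,open('w11.pkl','wb'));st();
im=c['color'][:,:,::-1]
cv2.imwrite('pics/w11c.png',cv2.resize(im[100:240,230:390],None,fx=4.5,fy=4.5,interpolation=cv2.INTER_CUBIC)[:600])
E
```

```text
clock 8.0167
tcp_pos [ 0.5221 -0.0433  0.2412]
tool_rot [ 0.7018 -0.0882  0.7014  0.0881]
wrist_force [-0.8366 -0.5218 -0.8201]
torque [0.0145 0.0039 0.0129]
gripper_width 0.0176
joints [-2.2490e-01 -1.4440e-01  1.9099e+00  1.0000e-04  1.3755e+00 -2.0457e+00]
```

View pics/w11c.png

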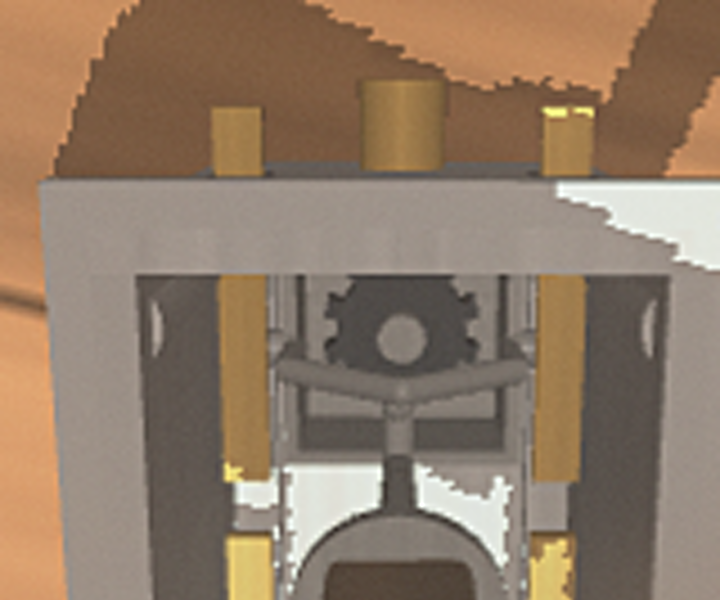

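Call:
{"api": "apply_moves", "payload": {"motion": [[-3, -0.7, 0, 0, 0, 0, -1], [-3, -0.8, 0, 0, 0, 0, -1], [-3, -0.7, 0, 0, 0, 0, -1], [-2, -0.5, 0, 0, 0, 0, -1], [0, 0, 0, 0, 0, 0, -1], [0, 0, 0, 0, 0, 0, -1]]}}

```text
clock: 8.52
tcp_pos: [0.511, -0.046, 0.2409]
tool_rot: [0.702, -0.088, 0.702, 0.088]
wrist_force: [-0.3, 0.6, -1.3]
gripper_width: 0.0178
```

```bash
python3 - <<'E'
from h import *
c=cam('wrist','w12.png'); pickle.dump(c,open('w12.pkl','wb'));st();
im=c['color'][:,:,::-1]
cv2.imwrite('pics/w12c.png',cv2.resize(im[120:240,240:380],None,fx=5,fy=5,interpolation=cv2.INTER_CUBIC)[:600])
E
```

```text
clock 8.5667
tcp_pos [ 0.5111 -0.046   0.241 ]
tool_rot [ 0.7016 -0.0882  0.7015  0.0882]
wrist_force [-0.6141  0.2666 -1.7664]
torque [-0.0072  0.0297  0.0364]
gripper_width 0.0173
joints [-0.2348 -0.1713  1.9341 -0.      1.3786 -2.0557]
```

View pics/w12c.png

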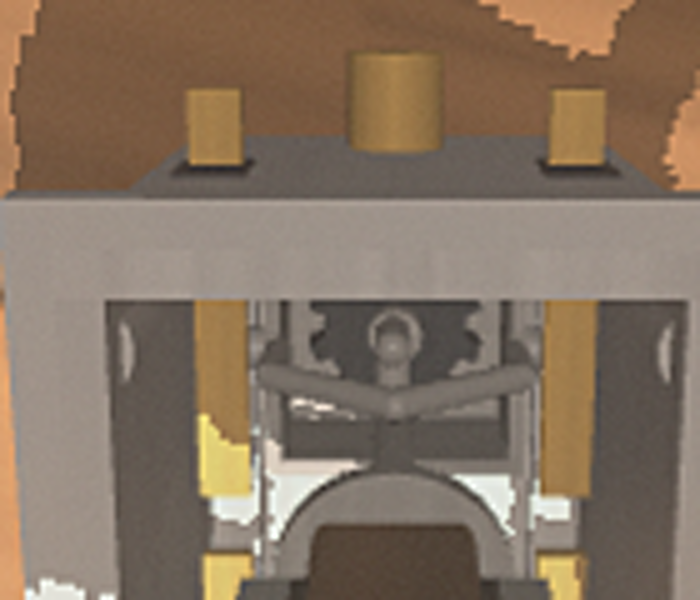

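```bash
python3 - <<'E'
from mm import *
mm('w12.pkl',[('lip',(394,348),.073),('bail',(394,400),.082),('gapL',(228,522),.056),('gapR',(560,524),.056)],240,120,5)
E
```

```text
lip along -11.1 lat 0.5
bail along -4.8 lat 0.5
gapL along 25.5 lat -29.5
gapR along 25.8 lat 30.6
```

Call:
{"api": "apply_moves", "payload": {"motion": [[-1, -0.2, 0, 0, 0, 0, -1], [0, 0, 4, 0, 0, 0, -1], [0, 0, 4, 0, 0, 0, -1], [0, 0, 4, 0, 0, 0, -1], [0, 0, 2, 0, 0, 0, -1], [0, 0, 0, 0, 0, 0, -1], [0, 0, 0, 0, 0, 0, -1]]}}

```text
clock: 9.15
tcp_pos: [0.5103, -0.0461, 0.2553]
tool_rot: [0.702, -0.088, 0.701, 0.088]
wrist_force: [0.2, -0.1, -2.0]
gripper_width: 0.0173
```

```bash
python3 - <<'E'
from h import *
c=cam('wrist','w13.png'); pickle.dump(c,open('w13.pkl','wb'));st();
im=c['color'][:,:,::-1]
cv2.imwrite('pics/w13c.png',cv2.resize(im[120:240,240:380],None,fx=5,fy=5,interpolation=cv2.INTER_CUBIC)[:600])
E
```

```text
clock 9.2
tcp_pos [ 0.5101 -0.0461  0.255 ]
tool_rot [ 0.7016 -0.0883  0.7015  0.0882]
wrist_force [ 0.4387 -0.9503 -0.581 ]
torque [0.0262 0.0328 0.0529]
gripper_width 0.0172
joints [-0.2355 -0.1861  1.9229 -0.      1.4047 -2.0565]
```

View pics/w13c.png

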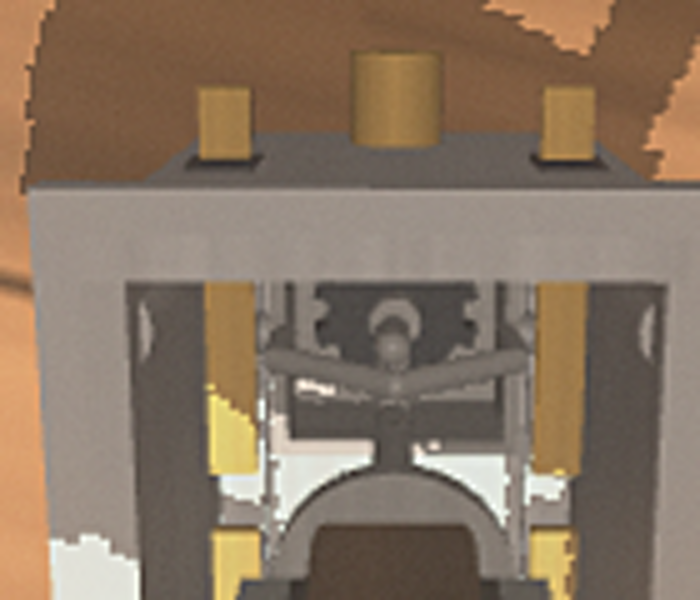

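Call:
{"api": "apply_moves", "payload": {"motion": [[0, 0, 1, 0, 0, 0, -1], [0, 0, 1, 0, 0, 0, -1], [0, 0, 0, 0, 0, 0, -1], [0, 0, 0, 0, 0, 0, -1]]}}

```text
clock: 9.53
tcp_pos: [0.5101, -0.0461, 0.2569]
tool_rot: [0.702, -0.088, 0.702, 0.088]
wrist_force: [-0.5, -0.4, -1.4]
gripper_width: 0.0172
```

```bash
cat >> h.py <<'E'
def fav(n=8):
    F=[];Z=[]
    for i in range(n):
        optics.read_camera('wrist');s=robot.observe();F.append(s['wrist_force']);Z.append(s['tcp_pos'])
    print('F',np.round(np.mean(F,0),2),'sd',np.round(np.std(F,0),2),'tcp',np.round(np.mean(Z,0),4),'t',s['clock'])
E
python3 -c "
from h import *
fav()"
```

```text
F [ 0.15 -0.2  -1.11] sd [0.35 0.35 0.48] tcp [ 0.5101 -0.0461  0.2568] t 9.9333
```

Call:
{"api": "apply_moves", "payload": {"motion": [[0, 0, 1, 0, 0, 0, -1], [0, 0, 0, 0, 0, 0, -1], [0, 0, 0, 0, 0, 0, -1]]}}

```text
clock: 10.18
tcp_pos: [0.51, -0.0461, 0.2578]
tool_rot: [0.702, -0.088, 0.702, 0.088]
wrist_force: [0.6, -0.6, -0.7]
gripper_width: 0.0172
```

```bash
python3 -c "
from h import *
fav()"
```

```text
F [-0.14  0.06 -1.76] sd [0.53 0.51 0.68] tcp [ 0.5101 -0.0461  0.2578] t 10.5833
```

Call:
{"api": "apply_moves", "payload": {"motion": [[0, 0, 1, 0, 0, 0, -1], [0, 0, 0, 0, 0, 0, -1], [0, 0, 0, 0, 0, 0, -1]]}}

```text
clock: 10.83
tcp_pos: [0.5099, -0.0462, 0.2583]
tool_rot: [0.701, -0.088, 0.702, 0.088]
wrist_force: [0.8, -0.1, -4.5]
gripper_width: 0.0175
```

```bash
python3 -c "
from h import *
fav()"
```

```text
F [ 0.25 -0.11 -5.19] sd [0.53 0.69 0.47] tcp [ 0.51   -0.0461  0.2586] t 11.2333
```

Call:
{"api": "apply_moves", "payload": {"motion": [[0, 0, 1, 0, 0, 0, -1], [0, 0, 0, 0, 0, 0, -1], [0, 0, 0, 0, 0, 0, -1]]}}

```text
clock: 11.48
tcp_pos: [0.5102, -0.0461, 0.2601]
tool_rot: [0.702, -0.088, 0.701, 0.088]
wrist_force: [0.6, 0.2, -5.4]
gripper_width: 0.0176
```

```bash
python3 -c "
from h import *
fav(6)"
```

```text
F [-0.13  0.03 -5.19] sd [0.54 0.34 0.38] tcp [ 0.5101 -0.0461  0.2599] t 11.7833
```

Call:
{"api": "apply_moves", "payload": {"motion": [[0, 0, 0.8, 0, 0, 0, -1], [0, 0, 0, 0, 0, 0, -1], [0, 0, 0, 0, 0, 0, -1]]}}

```text
clock: 12.03
tcp_pos: [0.5102, -0.0461, 0.2608]
tool_rot: [0.702, -0.088, 0.702, 0.088]
wrist_force: [-0.2, -0.8, -4.6]
gripper_width: 0.017
```

```bash
python3 -c "
from h import *
fav(6)
c=cam('wrist','w14.png'); pickle.dump(c,open('w14.pkl','wb'))
im=c['color'][:,:,::-1]
cv2.imwrite('pics/w14c.png',cv2.resize(im[120:240,240:380],None,fx=5,fy=5,interpolation=cv2.INTER_CUBIC)[:600])
"
```

```text
F [-0.13 -0.28 -4.88] sd [0.4  0.37 0.44] tcp [ 0.5101 -0.0461  0.2607] t 12.3333
```

View pics/w14c.png

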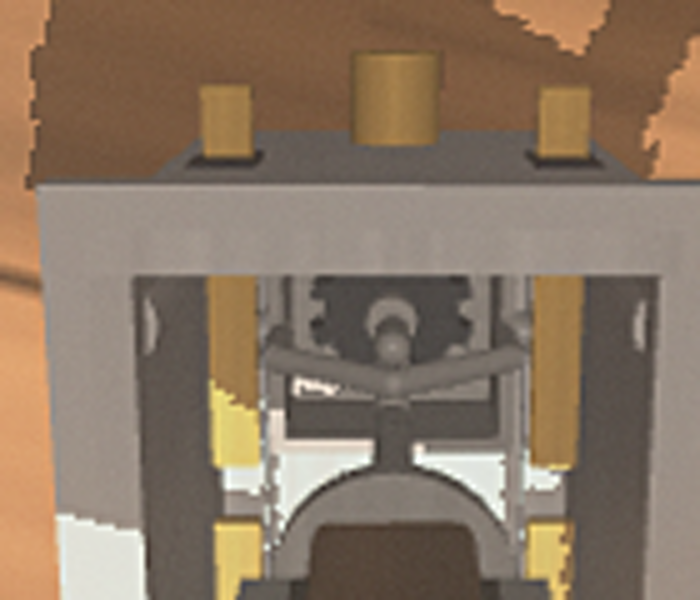

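Weight plateaus at about 3.8 N over 2 mm of travel, so the basket hangs freely in the pin play. I'll slide it slowly along the strips.

Call:
{"api": "apply_moves", "payload": {"motion": [[2, 0.5, 0, 0, 0, 0, -1], [3, 0.8, 0, 0, 0, 0, -1], [3, 0.7, 0, 0, 0, 0, -1], [3, 0.8, 0, 0, 0, 0, -1], [3, 0.7, 0, 0, 0, 0, -1], [2, 0.5, 0, 0, 0, 0, -1], [2, 0.5, 0, 0, 0, 0, -1], [0, 0, 0, 0, 0, 0, -1], [0, 0, 0, 0, 0, 0, -1]]}}

```text
clock: 13.13
tcp_pos: [0.5282, -0.0416, 0.2606]
tool_rot: [0.702, -0.088, 0.702, 0.088]
wrist_force: [0.2, 0.6, -5.5]
gripper_width: 0.0171
```

```bash
python3 -c "
from h import *
fav(6)
c=cam('wrist','w15.png'); pickle.dump(c,open('w15.pkl','wb'))
im=c['color'][:,:,::-1]
cv2.imwrite('pics/w15c.png',cv2.resize(im[120:240,240:380],None,fx=5,fy=5,interpolation=cv2.INTER_CUBIC)[:600])
"
```

```text
F [ 0.29 -0.13 -4.76] sd [0.62 0.5  0.3 ] tcp [ 0.5281 -0.0416  0.2607] t 13.4333
```

View pics/w15c.png

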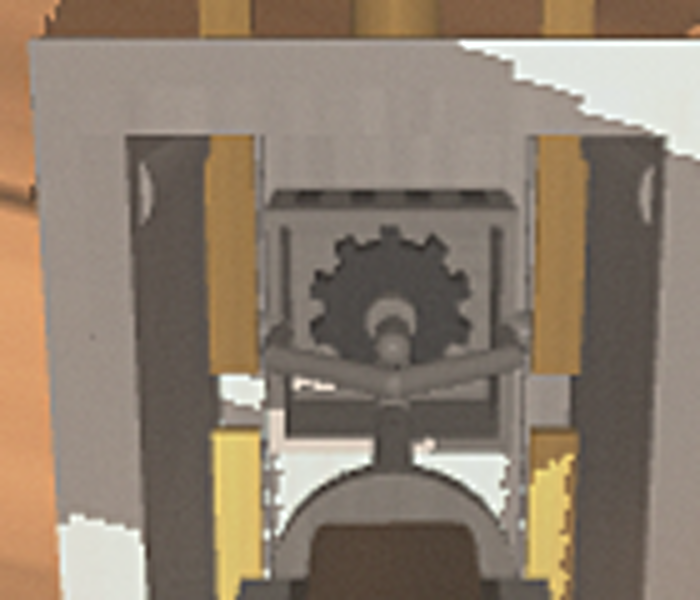

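Call:
{"api": "apply_moves", "payload": {"motion": [[2, 0.5, 0, 0, 0, 0, -1], [2.5, 0.6, 0, 0, 0, 0, -1], [2.5, 0.7, 0, 0, 0, 0, -1], [2, 0.5, 0, 0, 0, 0, -1], [0, 0, 0, 0, 0, 0, -1], [0, 0, 0, 0, 0, 0, -1]]}}

```text
clock: 13.98
tcp_pos: [0.5373, -0.0393, 0.2607]
tool_rot: [0.702, -0.088, 0.702, 0.088]
wrist_force: [0.3, -0.8, -5.2]
gripper_width: 0.0171
```

```bash
python3 -c "
from h import *
fav(4)
c=cam('wrist','w16.png'); pickle.dump(c,open('w16.pkl','wb'))
im=c['color'][:,:,::-1]
cv2.imwrite('pics/w16c.png',cv2.resize(im[120:240,240:380],None,fx=5,fy=5,interpolation=cv2.INTER_CUBIC)[:600])
"
```

```text
F [-0.37  0.38 -5.26] sd [0.35 0.33 0.14] tcp [ 0.5371 -0.0393  0.2606] t 14.1833
```

View pics/w16c.png

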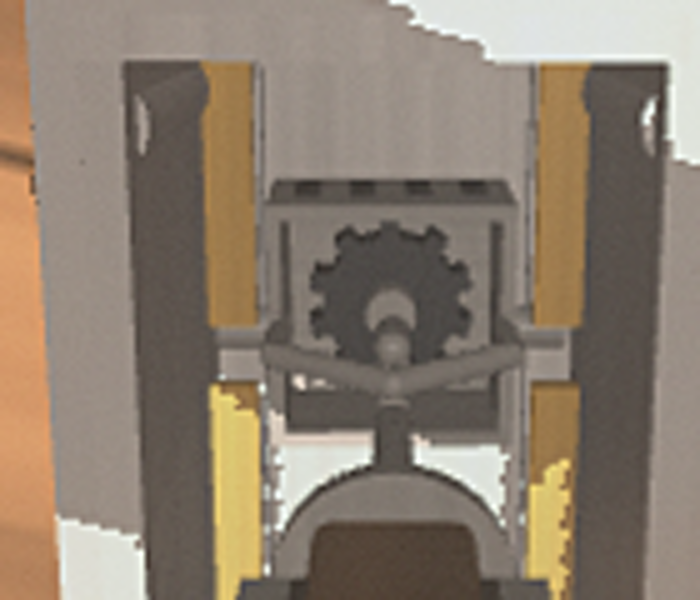

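```bash
python3 -c "
import cv2
im=cv2.imread('pics/w16.png')
a=im[180:205,278:298];b=im[180:205,338:358]
import numpy as np
cv2.imwrite('pics/w16d.png',cv2.resize(np.hstack([a,b]),None,fx=18,fy=18,interpolation=cv2.INTER_CUBIC))
"
```

```text
(no output)
```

View pics/w16d.png

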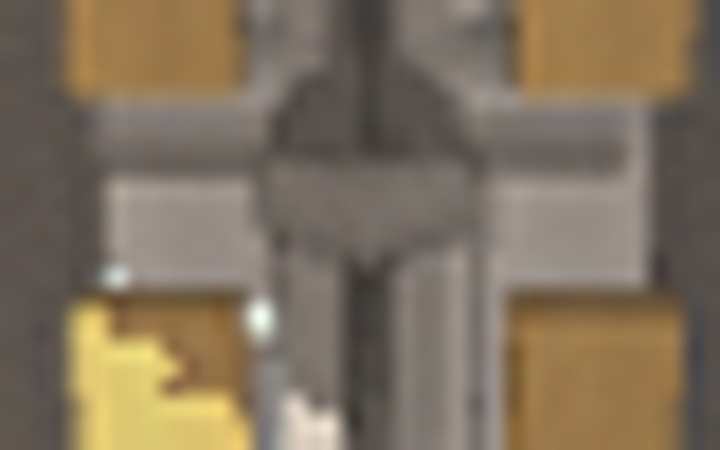

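```bash
python3 - <<'E'
from mm import *
c=pickle.load(open('w16.pkl','rb'));print(ray(c,(320,190))[0])
mm('w16.pkl',[('pinfar',(120,172),.0465),('pinfarR',(560,172),.0465),('gapnear',(170,98),.056),('gapfar_top',(170,303),.056),('gapfar_bot',(170,292),.052)],278,180,18)
E
```

```text
[ 0.46989362 -0.05599165  0.33080828]
pinfar along 0.1 lat -32.8
pinfarR along 0.1 lat -9.0
gapnear along -6.2 lat -29.0
gapfar_top along 4.9 lat -29.3
gapfar_bot along 5.4 lat -29.7
```

Call:
{"api": "apply_moves", "payload": {"motion": [[1.4, 0.4, 0, 0, 0, 0, -1], [1.4, 0.3, 0, 0, 0, 0, -1], [0, 0, 0, 0, 0, 0, -1], [0, 0, 0, 0, 0, 0, -1]]}}

```text
clock: 14.57
tcp_pos: [0.54, -0.0386, 0.2608]
tool_rot: [0.702, -0.088, 0.702, 0.088]
wrist_force: [-0.3, -0.7, -5.2]
gripper_width: 0.0171
```

```bash
python3 -c "
from h import *
fav(4)
c=cam('wrist','w17.png'); pickle.dump(c,open('w17.pkl','wb'))
im=c['color'][:,:,::-1]
a=im[170:200,278:298];b=im[170:200,338:358]
cv2.imwrite('pics/w17d.png',cv2.resize(np.hstack([a,b]),None,fx=18,fy=18,interpolation=cv2.INTER_CUBIC))
"
```

```text
F [ 0.21 -0.14 -4.84] sd [0.18 0.25 0.41] tcp [ 0.5399 -0.0386  0.2607] t 14.7667
```

View pics/w17d.png

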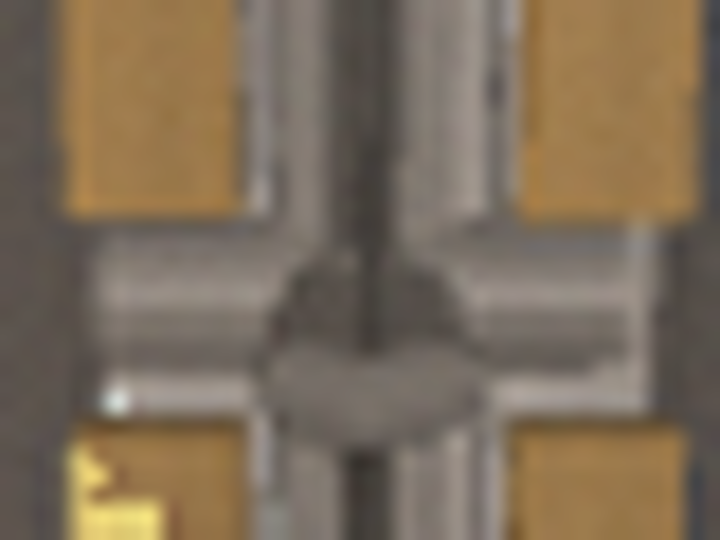

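```bash
python3 - <<'E'
from mm import *
mm('w17.pkl',[('pinfar',(120,370),.0465),('pinfarR',(560,370),.0465),('gapnear',(170,217),.056),('gapnearR',(600,217),.056),('gapfar_top',(170,425),.056),('gapfar_bot',(170,414),.052)],278,170,18)
E
```

```text
pinfar along 1.2 lat -32.8
pinfarR along 1.2 lat -9.0
gapnear along -9.4 lat -28.9
gapnearR along -9.4 lat -6.5
gapfar_top along 1.8 lat -29.2
gapfar_bot along 2.2 lat -29.6
```

Call:
{"api": "apply_moves", "payload": {"motion": [[-0.5, -0.1, 0, 0, 0, 0, -1], [0, 0, 1, 0, 0, 0, -1], [0, 0, 1, 0, 0, 0, -1], [0, 0, 1, 0, 0, 0, -1], [0, 0, 0, 0, 0, 0, -1], [0, 0, 0, 0, 0, 0, -1]]}}

```text
clock: 15.32
tcp_pos: [0.5395, -0.0387, 0.2639]
tool_rot: [0.702, -0.088, 0.701, 0.088]
wrist_force: [0.5, 0.1, -4.6]
gripper_width: 0.0173
```

```bash
python3 -c "
from h import *
fav(6)"
```

```text
F [ 0.16 -0.08 -5.04] sd [0.29 0.5  0.49] tcp [ 0.5394 -0.0387  0.2637] t 15.6167
```

Force is unchanged at the point where the strips would bear, so I rise a little more in 1 mm steps.

Call:
{"api": "apply_moves", "payload": {"motion": [[0, 0, 1, 0, 0, 0, -1], [0, 0, 1, 0, 0, 0, -1], [0, 0, 0, 0, 0, 0, -1], [0, 0, 0, 0, 0, 0, -1]]}}

```text
clock: 15.95
tcp_pos: [0.5395, -0.0388, 0.2659]
tool_rot: [0.702, -0.088, 0.701, 0.088]
wrist_force: [-0.5, -0.4, -5.9]
gripper_width: 0.0169
```

```bash
python3 -c "
from h import *
fav(4)
c=cam('wrist','w18.png'); pickle.dump(c,open('w18.pkl','wb'))
im=c['color'][:,:,::-1]
a=im[170:200,278:298];b=im[170:200,338:358]
cv2.imwrite('pics/w18d.png',cv2.resize(np.hstack([a,b]),None,fx=18,fy=18,interpolation=cv2.INTER_CUBIC))
"
```

```text
F [ 0.13 -0.14 -5.16] sd [0.55 0.4  0.46] tcp [ 0.5394 -0.0387  0.2657] t 16.15
```

View pics/w18d.png

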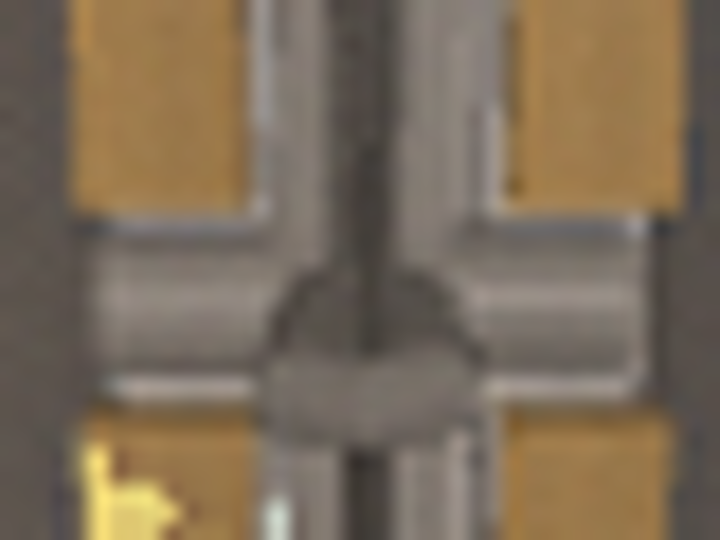

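The pins sit centred in both gaps and the force is still weight only, so I lift slowly.

Call:
{"api": "apply_moves", "payload": {"motion": [[0, 0, 1, 0, 0, 0, -1], [0, 0, 1.5, 0, 0, 0, -1], [0, 0, 2, 0, 0, 0, -1], [0, 0, 2, 0, 0, 0, -1], [0, 0, 2, 0, 0, 0, -1], [0, 0, 0, 0, 0, 0, -1]]}}

```text
clock: 16.7
tcp_pos: [0.5397, -0.0388, 0.275]
tool_rot: [0.702, -0.088, 0.701, 0.088]
wrist_force: [-0.1, -0.6, -5.9]
gripper_width: 0.0172
```

```bash
python3 -c "
from h import *
fav(4)"
```

```text
F [ 0.24 -0.14 -5.19] sd [0.52 0.6  0.57] tcp [ 0.5395 -0.0387  0.2744] t 16.9
```

Call:
{"api": "apply_moves", "payload": {"motion": [[0, 0, 3, 0, 0, 0, -1], [0, 0, 5, 0, 0, 0, -1], [0, 0, 7, 0, 0, 0, -1], [0, 0, 8, 0, 0, 0, -1], [0, 0, 8, 0, 0, 0, -1], [0, 0, 8, 0, 0, 0, -1], [0, 0, 8, 0, 0, 0, -1], [0, 0, 8, 0, 0, 0, -1], [0, 0, 8, 0, 0, 0, -1], [0, 0, 8, 0, 0, 0, -1]]}}

```text
clock: 17.73
tcp_pos: [0.5394, -0.0387, 0.3462]
tool_rot: [0.702, -0.088, 0.701, 0.088]
wrist_force: [0.5, -0.3, -4.9]
gripper_width: 0.0174
```

```bash
python3 -c "
from h import *
fav(3);c=cam('side','s19.png')"
```

```text
F [ 0.33 -0.18 -4.43] sd [0.27 0.54 0.54] tcp [ 0.5399 -0.0388  0.3474] t 17.8833
```

View pics/s19.png

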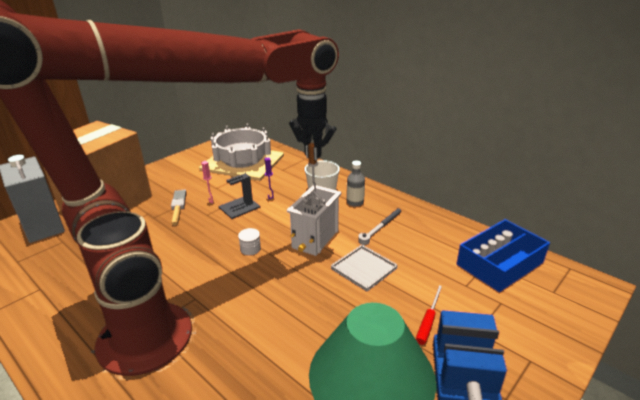

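Call:
{"api": "apply_moves", "payload": {"motion": [[0, 0, 8, 0, 0, 0, -1], [0, 0, 9, 0, 0, 0, -1], [0, 0, 9, 0, 0, 0, -1], [0, 0, 9, 0, 0, 0, -1], [0, 0, 9, 0, 0, 0, -1], [0, 0, 9, 0, 0, 0, -1], [0, 0, 6, 0, 0, 0, -1], [0, 0, 3, 0, 0, 0, -1], [0, 0, 0, 0, 0, 0, -1], [0, 0, 0, 0, 0, 0, -1]]}}

```text
clock: 18.77
tcp_pos: [0.5394, -0.0387, 0.4071]
tool_rot: [0.702, -0.088, 0.702, 0.088]
wrist_force: [-0.6, 0.0, -5.0]
gripper_width: 0.0172
```

```bash
python3 -c "
from h import *
fav(4);c=cam('side','s20.png');c=cam('wrist','w20.png')
im=cv2.imread('pics/s20.png');cv2.imwrite('pics/s20c.png',cv2.resize(im[90:260,250:400],None,fx=3.5,fy=3.5,interpolation=cv2.INTER_CUBIC))"
```

```text
F [ 0.42 -0.17 -5.25] sd [0.45 0.16 0.3 ] tcp [ 0.5393 -0.0387  0.4064] t 18.9667
```

View pics/s20c.png

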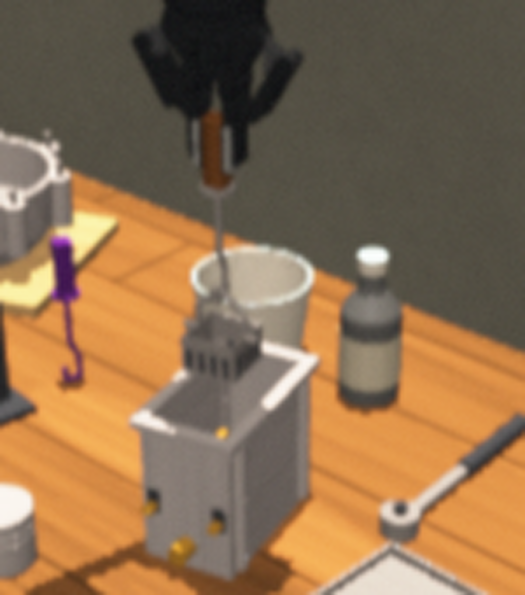

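View pics/w20.png

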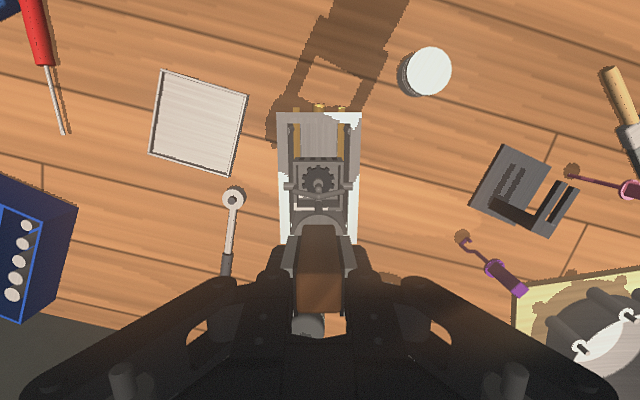

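Call:
{"api": "apply_moves", "payload": {"motion": [[0, -3, 0, 0, 0, 0, -1], [0, -6, 0, 0, 0, 0, -1], [-1, -9, 0, 0, 0, 0, -1], [-1, -12, 0, 0, 0, 0, -1], [-1, -14, 0, 0, 0, 0, -1], [-1, -15, 0, 0, 0, 0, -1], [-1, -15, 0, 0, 0, 0, -1], [0, -15, 0, 0, 0, 0, -1], [0, -15, 0, 0, 0, 0, -1], [0, -15, 0, 0, 0, 0, -1]]}}

```text
clock: 19.9
tcp_pos: [0.534, -0.1597, 0.4073]
tool_rot: [0.702, -0.088, 0.702, 0.088]
wrist_force: [-0.9, 0.3, -5.7]
gripper_width: 0.0174
```

Call:
{"api": "apply_moves", "payload": {"motion": [[0, -15, 0, 0, 0, 0, -1], [0, -15, 0, 0, 0, 0, -1], [0, -14, 0, 0, 0, 0, -1], [0, -12, 0, 0, 0, 0, -1], [0, -9, 0, 0, 0, 0, -1], [0, -6, 0, 0, 0, 0, -1], [0, -3, 0, 0, 0, 0, -1], [0, 0, 0, 0, 0, 0, -1], [0, 0, 0, 0, 0, 0, -1], [0, 0, 0, 0, 0, 0, -1]]}}

```text
clock: 20.73
tcp_pos: [0.5345, -0.2311, 0.4072]
tool_rot: [0.702, -0.088, 0.702, 0.089]
wrist_force: [-0.9, 1.2, -4.3]
gripper_width: 0.0169
```

```bash
python3 -c "
from h import *
fav(3);c=cam('side','s21.png');c=cam('wrist','w21.png');pickle.dump(c,open('w21.pkl','wb'))"
```

```text
F [-0.36  0.11 -5.29] sd [0.44 0.33 0.56] tcp [ 0.5345 -0.2311  0.4073] t 20.8833
```

View pics/s21.png

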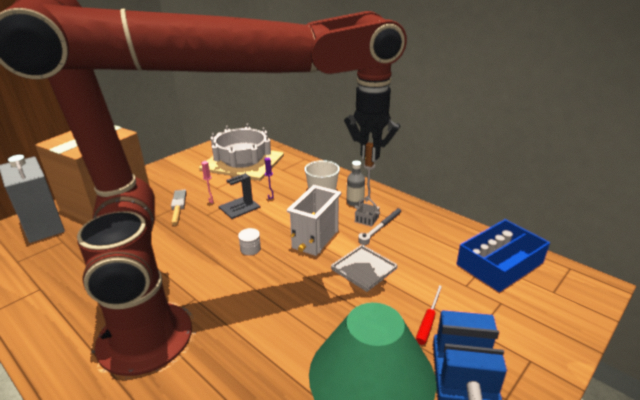

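View pics/w21.png

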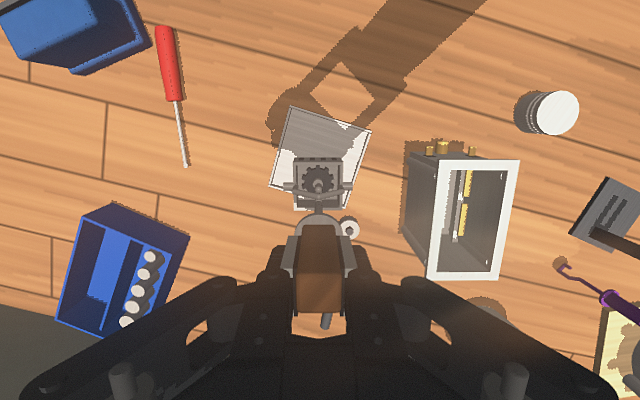

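Call:
{"api": "apply_moves", "payload": {"motion": [[0, 0, -4, 0, 0, 0, -1], [0, 0, -8, 0, 0, 0, -1], [0, 0, -12, 0, 0, 0, -1], [0, 0, -16, 0, 0, 0, -1], [0, 0, -18, 0, 0, 0, -1], [0, 0, -18, 0, 0, 0, -1], [0, 0, -18, 0, 0, 0, -1], [0, 0, -16, 0, 0, 0, -1], [0, 0, -12, 0, 0, 0, -1], [0, 0, -8, 0, 0, 0, -1]]}}

```text
clock: 21.82
tcp_pos: [0.5335, -0.2312, 0.274]
tool_rot: [0.7, -0.087, 0.703, 0.089]
wrist_force: [-0.2, 0.5, -5.4]
gripper_width: 0.0175
```

Call:
{"api": "apply_moves", "payload": {"motion": [[0, 0, -6, 0, 0, 0, -1], [0, 0, -4, 0, 0, 0, -1], [0, 0, -3, 0, 0, 0, -1], [0, 0, 0, 0, 0, 0, -1], [0, 0, 0, 0, 0, 0, -1]]}}

```text
clock: 22.23
tcp_pos: [0.5347, -0.2319, 0.2649]
tool_rot: [0.702, -0.088, 0.701, 0.088]
wrist_force: [-0.7, 0.2, -3.9]
gripper_width: 0.0173
```

```bash
python3 -c "
from h import *
fav(3);c=cam('side','s22.png');c=cam('wrist','w22.png');pickle.dump(c,open('w22.pkl','wb'))
im=cv2.imread('pics/s22.png');cv2.imwrite('pics/s22c.png',cv2.resize(im[160:300,310:430],None,fx=4,fy=4,interpolation=cv2.INTER_CUBIC))"
```

```text
F [-0.34 -0.17 -4.67] sd [0.34 0.32 0.3 ] tcp [ 0.5348 -0.2319  0.2652] t 22.3833
```

View pics/s22c.png

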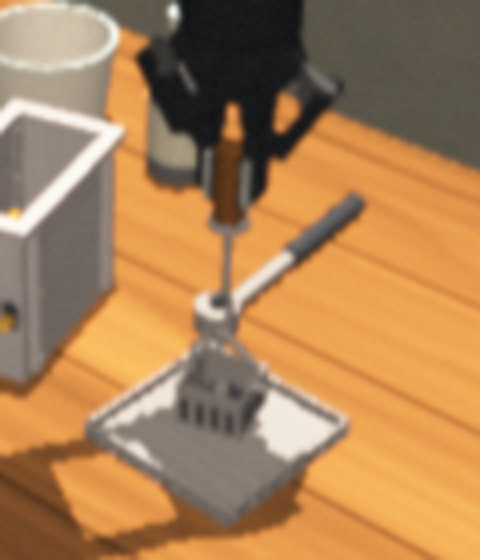

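View pics/w22.png

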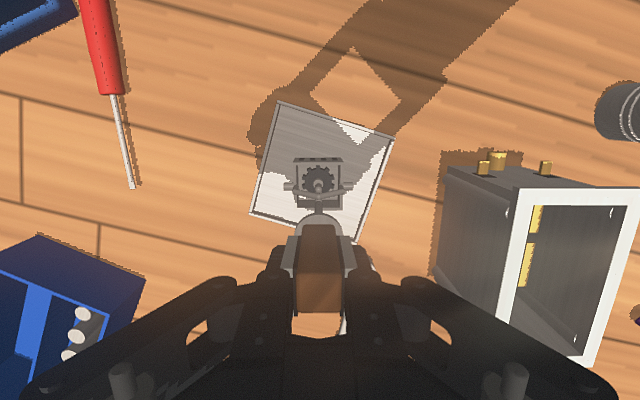

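```bash
python3 - <<'E'
from h import *
c=pickle.load(open('w22.pkl','rb'))
P=np.array([onz(c,p,.014)[:2] for p in [(280,102),(394,140),(360,243),(249,213)]]);print(P.mean(0))
print('gear',onz(c,(318,180),.045),'bailpeak',onz(c,(318,190),.0205+.068))
E
```

```text
[ 0.53027221 -0.22994382]
gear [ 0.52752089 -0.23375509  0.045     ] bailpeak [ 0.52688832 -0.23383167  0.0885    ]
```

Call:
{"api": "apply_moves", "payload": {"motion": [[1, 1, -3, 0, 0, 0, -1], [1, 1, -3, 0, 0, 0, -1], [0, 1, -3, 0, 0, 0, -1], [0, 0, -2, 0, 0, 0, -1], [0, 0, -1, 0, 0, 0, -1], [0, 0, 0, 0, 0, 0, -1]]}}

```text
clock: 22.98
tcp_pos: [0.5362, -0.2286, 0.2515]
tool_rot: [0.701, -0.088, 0.702, 0.088]
wrist_force: [0.0, 0.2, -5.2]
gripper_width: 0.0174
```

Call:
{"api": "apply_moves", "payload": {"motion": [[0, 0, -1, 0, 0, 0, -1], [0, 0, -1, 0, 0, 0, -1], [0, 0, -1, 0, 0, 0, -1], [0, 0, -1, 0, 0, 0, -1], [0, 0, -1, 0, 0, 0, -1], [0, 0, -1, 0, 0, 0, -1], [0, 0, -1, 0, 0, 0, -1], [0, 0, 0, 0, 0, 0, -1]]}}

```text
clock: 23.65
tcp_pos: [0.5365, -0.2288, 0.2456]
tool_rot: [0.702, -0.088, 0.701, 0.088]
wrist_force: [0.3, -0.2, -1.8]
gripper_width: 0.0171
```

```bash
python3 -c "
from h import *
fav(5)"
```

```text
F [-0.08  0.11 -1.28] sd [0.22 0.47 0.33] tcp [ 0.5365 -0.2288  0.2455] t 23.9
```

Call:
{"api": "apply_moves", "payload": {"motion": [[0, 0, -4, 0, 0, 0, -1], [0, 0, -4, 0, 0, 0, -1], [0, 0, -4, 0, 0, 0, -1], [0, 0, -1, 0, 0, 0, -1], [0, 0, 0, 0, 0, 0, -1], [0, 0, 0, 0, 0, 0, -1]]}}

```text
clock: 24.4
tcp_pos: [0.5364, -0.2287, 0.2319]
tool_rot: [0.701, -0.088, 0.702, 0.088]
wrist_force: [0.2, 0.8, -0.7]
gripper_width: 0.017
```

```bash
python3 -c "
from h import *
fav(3);c=cam('wrist','w23.png');pickle.dump(c,open('w23.pkl','wb'))
im=c['color'][:,:,::-1]
cv2.imwrite('pics/w23c.png',cv2.resize(im[120:240,240:380],None,fx=5,fy=5,interpolation=cv2.INTER_CUBIC)[:600])"
```

```text
F [ 0.41 -0.04 -1.02] sd [0.52 0.52 0.53] tcp [ 0.5365 -0.2288  0.2323] t 24.55
```

View pics/w23c.png

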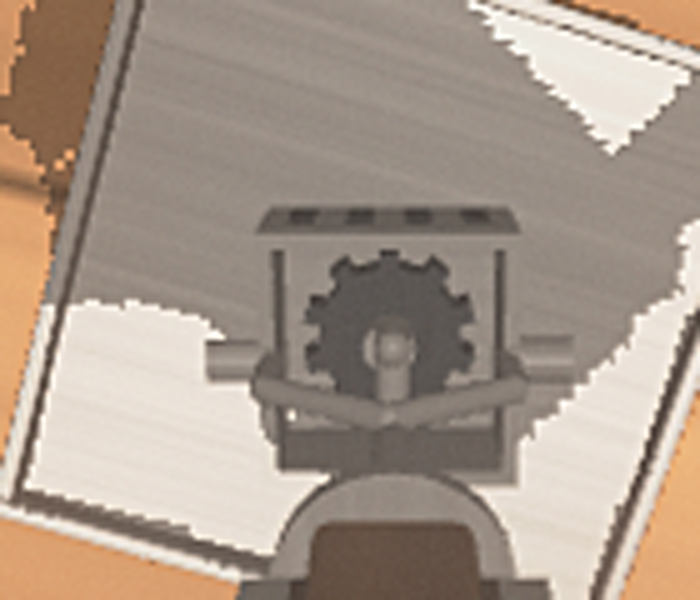

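Call:
{"api": "apply_moves", "payload": {"motion": [[2, 0.5, 0, 0, 0, 0, -1], [3, 0.8, 0, 0, 0, 0, -1], [3, 0.7, 0, 0, 0, 0, -1], [3, 0.8, 0, 0, 0, 0, -1], [3, 0.7, 0, 0, 0, 0, -1], [3, 0.8, 0, 0, 0, 0, -1], [3, 0.7, 0, 0, 0, 0, -1], [3, 0.8, 0, 0, 0, 0, -1], [2, 0.5, 0, 0, 0, 0, -1], [0, 0, 0, 0, 0, 0, -1]]}}

```text
clock: 25.43
tcp_pos: [0.5618, -0.2223, 0.2322]
tool_rot: [0.702, -0.088, 0.702, 0.088]
wrist_force: [-0.4, -0.1, -0.7]
gripper_width: 0.0173
```

```bash
python3 -c "
from h import *
fav(3);c=cam('wrist','w24.png');pickle.dump(c,open('w24.pkl','wb'))
im=c['color'][:,:,::-1]
cv2.imwrite('pics/w24c.png',cv2.resize(im[100:220,240:380],None,fx=5,fy=5,interpolation=cv2.INTER_CUBIC)[:600])"
```

```text
F [ 0.05  0.01 -1.3 ] sd [0.22 0.3  0.15] tcp [ 0.5615 -0.2224  0.2322] t 25.5833
```

View pics/w24c.png

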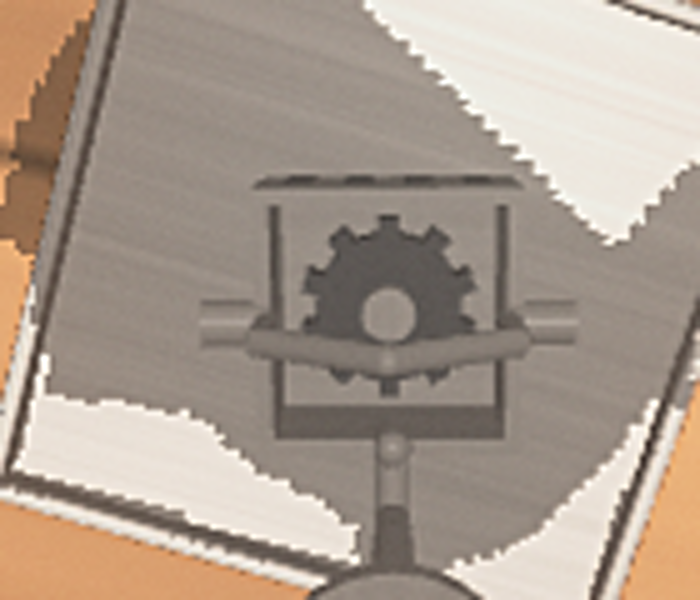

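Call:
{"api": "apply_moves", "payload": {"motion": [[0, 0, 8, 0, 0, 0, -1], [0, 0, 20, 0, 0, 0, -1], [0, 0, 30, 0, 0, 0, -1], [0, 0, 35, 0, 0, 0, -1], [0, 0, 30, 0, 0, 0, -1], [0, 0, 15, 0, 0, 0, -1], [-5, 20, 0, 0, 0, 0, -1], [-10, 35, 0, 0, 0, -0.02, -1], [-10, 38, 0, 0, 0, -0.02, -1], [-10, 38, 0, 0, 0, -0.02, -1]]}}

```text
clock: 26.47
tcp_pos: [0.5256, -0.0905, 0.3697]
tool_rot: [0.704, -0.066, 0.704, 0.066]
wrist_force: [1.2, 0.3, -1.2]
gripper_width: 0.0172
```

Call:
{"api": "apply_moves", "payload": {"motion": [[-10, 38, 0, 0, 0, -0.02, -1], [-10, 38, 0, 0, 0, -0.02, -1], [-10, 38, 0, 0, 0, -0.02, -1], [-10, 38, 0, 0, 0, -0.02, -1], [-10, 38, 0, 0, 0, 0, -1], [-12, 38, 0, 0, 0, 0, -1], [-12, 38, 0, 0, 0, 0, -1], [-12, 38, 0, 0, 0, 0, -1], [-12, 38, 0, 0, 0, 0, -1], [-5, 35, 0, 0, 0, 0, -1]]}}

```text
clock: 27.3
tcp_pos: [0.4217, 0.2875, 0.3701]
tool_rot: [0.706, -0.039, 0.706, 0.039]
wrist_force: [1.4, -0.1, -0.1]
gripper_width: 0.0176
```

Call:
{"api": "apply_moves", "payload": {"motion": [[0, 0, 0, 0, 0, 0, -1], [0, 0, 0, 0, 0, 0, -1], [0, 0, 0, 0, 0, 0, -1]]}}

```text
clock: 27.55
tcp_pos: [0.4233, 0.2854, 0.3698]
tool_rot: [0.706, -0.039, 0.706, 0.039]
wrist_force: [0.5, -0.3, -0.7]
gripper_width: 0.0174
```

```bash
python3 -c "
from h import *
c=cam('wrist','w25.png');pickle.dump(c,open('w25.pkl','wb'));c=cam('top','t25.png');st()
im=cv2.imread('pics/t25.png');cv2.imwrite('pics/t25c.png',cv2.resize(im[150:260,180:420],None,fx=3.3,fy=3.3))"
```

```text
clock 27.65
tcp_pos [0.4237 0.2846 0.3699]
tool_rot [ 0.706  -0.0386  0.7062  0.0382]
wrist_force [-0.3959 -0.5344 -0.8752]
torque [ 0.0236 -0.02    0.0572]
gripper_width 0.0172
joints [ 4.4580e-01 -2.5560e-01  1.7904e+00 -3.0000e-04  1.6072e+00 -1.2337e+00]
```

View pics/w25.png

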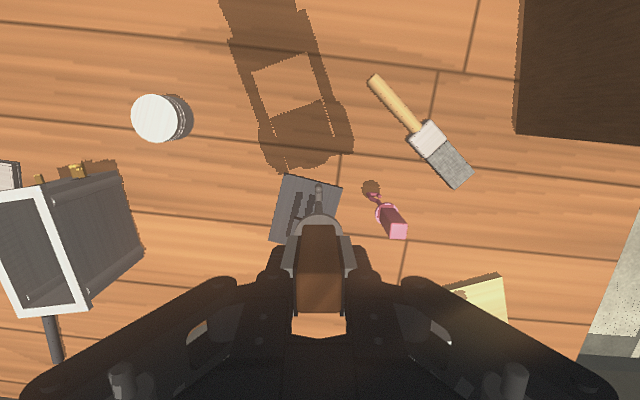

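View pics/t25c.png

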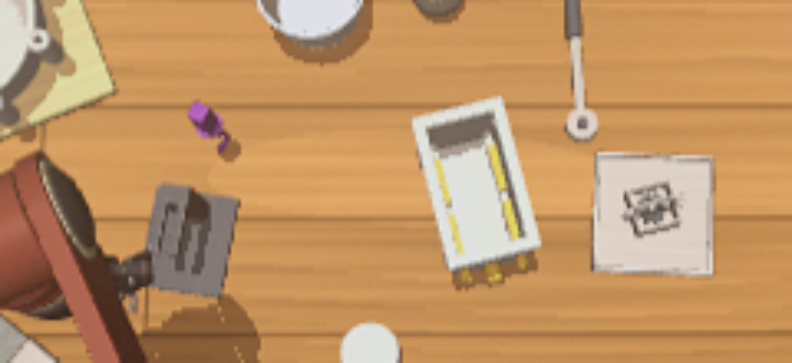

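Call:
{"api": "apply_moves", "payload": {"motion": [[-0.5, 1, -20, 0, 0, 0, -1], [0, 0, -35, 0, 0, 0, -1], [0, 0, -35, 0, 0, 0, -1], [0, 0, -35, 0, 0, 0, -1], [0, 0, -25, 0, 0, 0, -1], [0, 0, -11, 0, 0, 0, -1], [0, 0, 0, 0, 0, 0, -1], [0, 0, 0, 0, 0, 0, -1]]}}

```text
clock: 28.32
tcp_pos: [0.4236, 0.2861, 0.2099]
tool_rot: [0.706, -0.038, 0.706, 0.039]
wrist_force: [0.6, -0.8, 0.3]
gripper_width: 0.017
```

```bash
python3 -c "
from h import *
fav(2);c=cam('side','s26.png');pickle.dump(c,open('s26.pkl','wb'));c=cam('top','t26.png');c=cam('wrist','w26.png')
im=cv2.imread('pics/s26.png');cv2.imwrite('pics/s26c.png',cv2.resize(im[130:230,170:290],None,fx=6,fy=6,interpolation=cv2.INTER_CUBIC))"
```

```text
F [ 0.5   0.11 -0.64] sd [0.29 0.41 0.13] tcp [0.4243 0.2867 0.2116] t 28.4167
```

View pics/s26c.png

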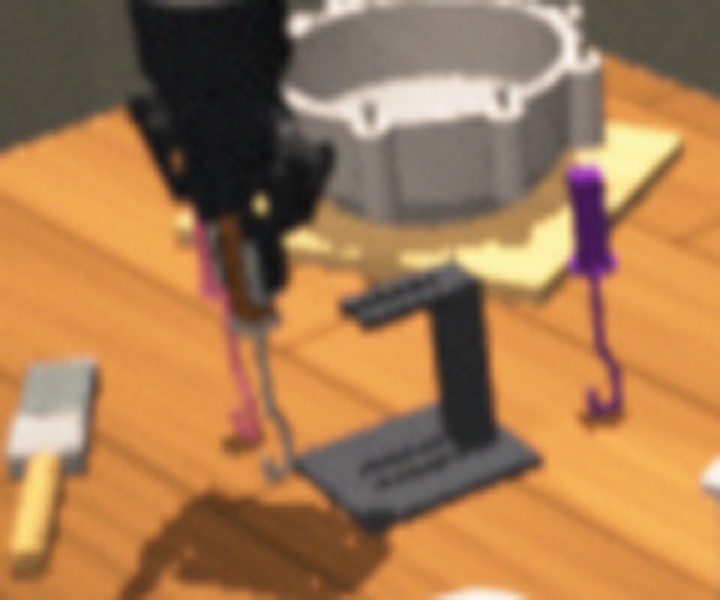

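View pics/w26.png

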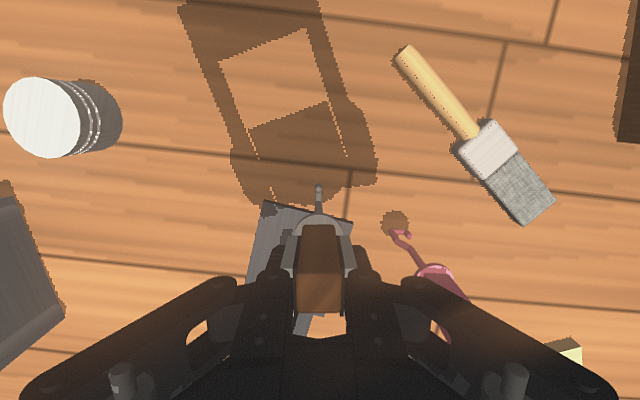

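Call:
{"api": "apply_moves", "payload": {"motion": [[8, -1.5, 0, 0, 0, 0, -1], [12, -2, 0, 0, 0, 0, -1], [12, -2, 0, 0, 0, 0, -1], [10, -1.8, 0, 0, 0, 0, -1], [8, -1.5, 0, 0, 0, 0, -1], [0, 0, 0, 0, 0, 0, -1], [0, 0, 0, 0, 0, 0, -1]]}}

```text
clock: 29.15
tcp_pos: [0.4735, 0.2775, 0.2089]
tool_rot: [0.706, -0.039, 0.706, 0.039]
wrist_force: [-0.4, -0.6, -1.3]
gripper_width: 0.0173
```

```bash
python3 -c "
from h import *
fav(2);c=cam('side','s27.png');c=cam('wrist','w27.png')
im=cv2.imread('pics/s27.png');cv2.imwrite('pics/s27c.png',cv2.resize(im[130:230,170:290],None,fx=6,fy=6,interpolation=cv2.INTER_CUBIC))"
```

```text
F [ 0.19  0.17 -1.47] sd [0.33 0.44 0.3 ] tcp [0.4729 0.2777 0.2088] t 29.25
```

View pics/s27c.png

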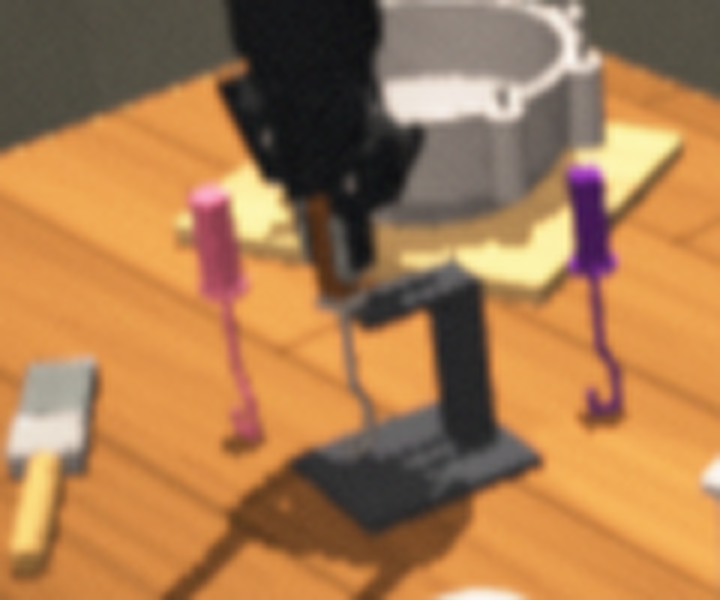

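Call:
{"api": "apply_moves", "payload": {"motion": [[8, -1.3, 0, 0, 0, 0, -1], [8, -1.4, 0, 0, 0, 0, -1], [8, -1.3, 0, 0, 0, 0, -1], [6, -1, 0, 0, 0, 0, -1], [0, 0, 0, 0, 0, 0, -1], [0, 0, 0, 0, 0, 0, -1]]}}

```text
clock: 29.85
tcp_pos: [0.5034, 0.2726, 0.2091]
tool_rot: [0.706, -0.039, 0.706, 0.039]
wrist_force: [0.3, 0.5, -0.6]
gripper_width: 0.0178
```

```bash
python3 -c "
from h import *
fav(4)"
```

```text
F [-0.34  0.   -1.25] sd [0.31 0.22 0.29] tcp [0.5028 0.2727 0.209 ] t 30.05
```

Call:
{"api": "apply_moves", "payload": {"motion": [[0, 0, -2, 0, 0, 0, -1], [0, 0, -2, 0, 0, 0, -1], [0, 0, -1.5, 0, 0, 0, -1], [0, 0, 0, 0, 0, 0, -1], [0, 0, 0, 0, 0, 0, -1]]}}

```text
clock: 30.47
tcp_pos: [0.5028, 0.2728, 0.2035]
tool_rot: [0.706, -0.039, 0.706, 0.039]
wrist_force: [-0.4, 1.1, -2.0]
gripper_width: 0.0176
```

```bash
python3 -c "
from h import *
fav(4)
c=cam('side','s28.png')
im=cv2.imread('pics/s28.png');cv2.imwrite('pics/s28c.png',cv2.resize(im[130:230,170:290],None,fx=6,fy=6,interpolation=cv2.INTER_CUBIC))"
```

```text
F [-0.14 -0.01 -1.03] sd [0.49 0.45 0.39] tcp [0.5029 0.2728 0.2037] t 30.6667
```

View pics/s28c.png

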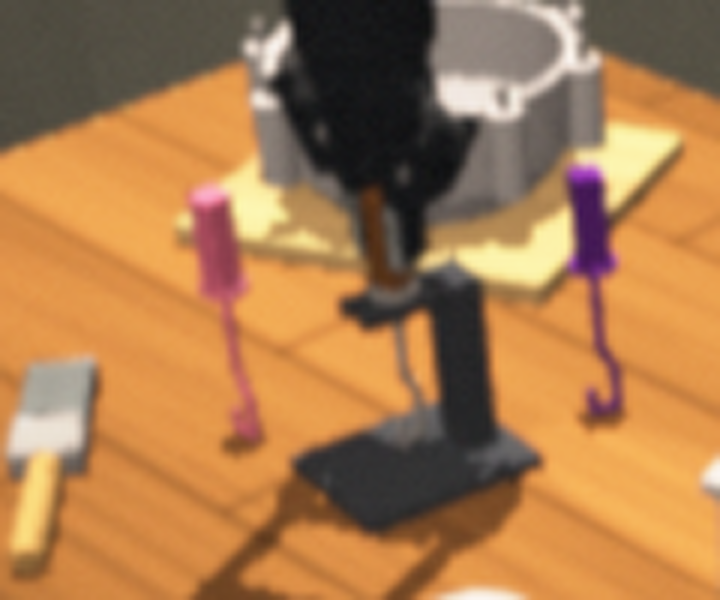

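Lower by half-millimetres until contact is felt.

Call:
{"api": "apply_moves", "payload": {"motion": [[0, 0, -0.8, 0, 0, 0, -1], [0, 0, -0.7, 0, 0, 0, -1], [0, 0, 0, 0, 0, 0, -1]]}}

```text
clock: 30.97
tcp_pos: [0.5031, 0.2728, 0.203]
tool_rot: [0.706, -0.039, 0.706, 0.039]
wrist_force: [-2.7, -0.1, 3.3]
gripper_width: 0.0171
```

```bash
python3 -c "
from h import *
fav(4)"
```

```text
F [-1.99 -0.3   4.23] sd [0.36 0.17 1.03] tcp [0.5031 0.2728 0.203 ] t 31.1667
```

Call:
{"api": "apply_moves", "payload": {"motion": [[0, 0, -0.5, 0, 0, 0, -1], [0, 0, -0.3, 0, 0, 0, -1], [0, 0, 0, 0, 0, 0, -1]]}}

```text
clock: 31.42
tcp_pos: [0.5032, 0.2729, 0.203]
tool_rot: [0.706, -0.039, 0.706, 0.039]
wrist_force: [-4.1, -2.0, 8.8]
gripper_width: 0.0174
```

```bash
python3 -c "
from h import *
fav(4)"
```

```text
F [-4.13 -2.27  8.35] sd [0.5  0.15 0.41] tcp [0.5032 0.2729 0.2029] t 31.6167
```

Call:
{"api": "apply_moves", "payload": {"motion": [[0, 0, 0.8, 0, 0, 0, -1], [0, 0, 0, 0, 0, 0, -1], [0, 0, 0, 0, 0, 0, -0.4], [0, 0, 0, 0, 0, 0, 0], [0, 0, 0, 0, 0, 0, 0.3], [0, 0, 0, 0, 0, 0, 0.6], [0, 0, 0, 0, 0, 0, 1], [0, 0, 0, 0, 0, 0, 1], [0, 0, 0, 0, 0, 0, 1], [0, 0, 0, 0, 0, 0, 1]]}}

```text
clock: 32.45
tcp_pos: [0.5029, 0.2728, 0.2021]
tool_rot: [0.706, -0.039, 0.706, 0.039]
wrist_force: [0.5, -0.2, -0.1]
gripper_width: 0.0852
```

```bash
python3 -c "
from h import *
fav(2);c=cam('wrist','w29.png');st()"
```

```text
F [-0.2   0.02 -0.17] sd [0.02 0.04 0.3 ] tcp [0.503  0.2728 0.2022] t 32.55
clock 32.6
tcp_pos [0.5029 0.2728 0.2022]
tool_rot [ 0.706 -0.039  0.706  0.039]
wrist_force [-0.3398 -0.0815  0.2183]
torque [-0.005  -0.0029  0.0054]
gripper_width 0.0855
joints [ 0.3669  0.0122  1.8293 -0.      1.3001 -1.3141]
```

View pics/w29.png

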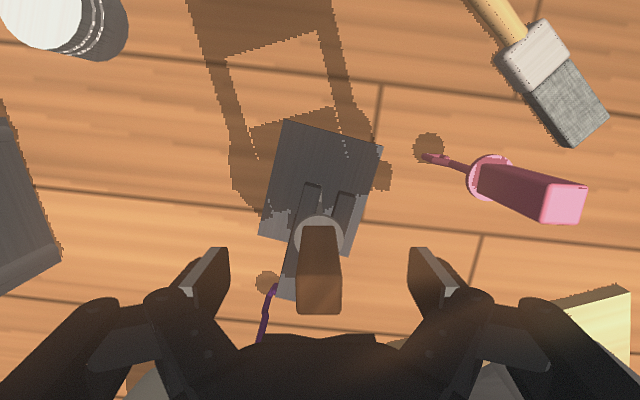

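The rod is free and hanging in the fork at (320,260). I retreat straight up.

Call:
{"api": "apply_moves", "payload": {"motion": [[0, 0, 5, 0, 0, 0, 1], [0, 0, 15, 0, 0, 0, 1], [0, 0, 30, 0, 0, 0, 1], [0, 0, 35, 0, 0, 0, 1], [0, 0, 35, 0, 0, 0, 1], [0, 0, 35, 0, 0, 0, 1], [-20, 20, 20, 0, 0, 0, 1], [-25, 25, 0, 0, 0, 0, 1], [-25, 25, 0, 0, 0, 0, 1], [0, 0, 0, 0, 0, 0, 1]]}}

```text
clock: 33.43
tcp_pos: [0.4298, 0.3458, 0.3788]
tool_rot: [0.706, -0.04, 0.706, 0.042]
wrist_force: [0.7, 0.6, 0.2]
gripper_width: 0.0852
```

```bash
python3 -c "
from h import *
c=cam('side','s30.png');c=cam('top','t30.png');st()
im=cv2.imread('pics/s30.png');cv2.imwrite('pics/s30c.png',cv2.resize(im[140:290,180:410],None,fx=3.4,fy=3.4,interpolation=cv2.INTER_CUBIC))
im=cv2.imread('pics/t30.png');cv2.imwrite('pics/t30c.png',cv2.resize(im[120:270,180:480],None,fx=2.6,fy=2.6,interpolation=cv2.INTER_CUBIC))"
```

```text
clock 33.5333
tcp_pos [0.4322 0.3434 0.3777]
tool_rot [ 0.7063 -0.0398  0.7056  0.0398]
wrist_force [-0.8987  0.0693  0.0509]
torque [-0.04    0.0182  0.0213]
gripper_width 0.0854
joints [ 5.3670e-01 -1.5530e-01  1.6917e+00 -5.0000e-04  1.6044e+00 -1.1466e+00]
```

View pics/s30c.png

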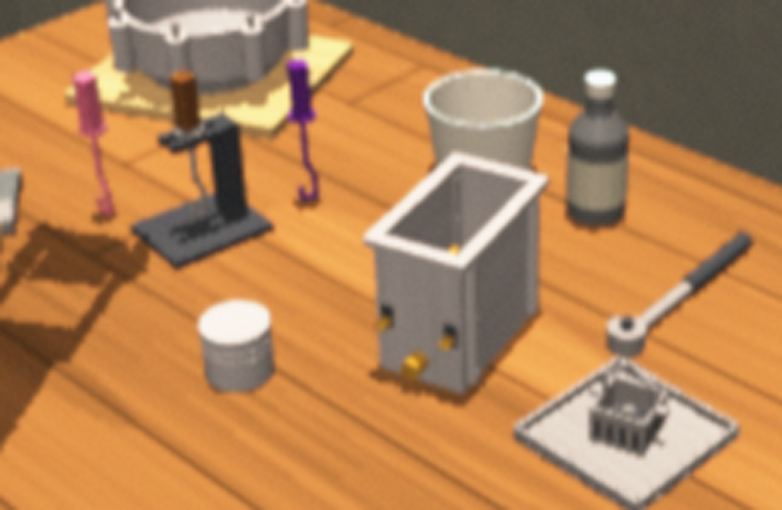

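View pics/t30c.png

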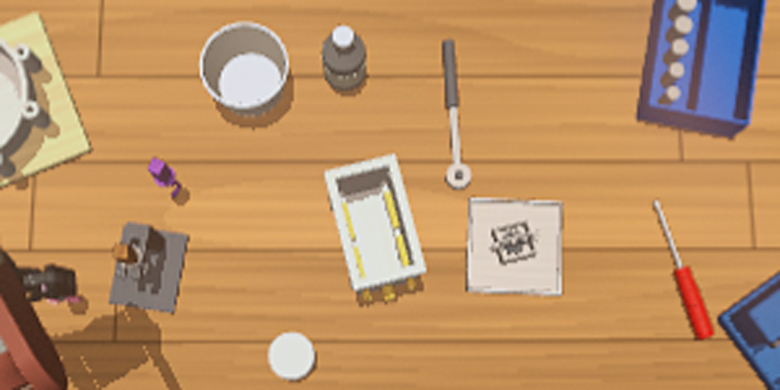

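The basket stands upright near the tray centre at crop (513,243). The rod hangs upright in its fork at crop (185,100), the bystanders look unmoved, and the arm is clear.

Call:
{"api": "apply_moves", "payload": {"motion": [[0, 0, 0, 0, 0, 0, 1], [0, 0, 0, 0, 0, 0, 1], [0, 0, 0, 0, 0, 0, 1], [0, 0, 0, 0, 0, 0, 1], [0, 0, 0, 0, 0, 0, 1], [0, 0, 0, 0, 0, 0, 1]]}}

```text
clock: 34.03
tcp_pos: [0.4333, 0.3424, 0.3771]
tool_rot: [0.706, -0.039, 0.706, 0.039]
wrist_force: [0.1, 0.4, -0.6]
gripper_width: 0.0855
```

```bash
python3 -c "
from h import *
print(workorder.close_job())"
```

```text
the job is handed in; nothing more can be done
None
```

I lifted the basket out of the tank on the hook rod, stood it in the drip tray and hung the rod back in its rack. I handed the job in at about 34 s; the hand-in gives no verdict.

- **Freeing the basket:** It hung freely on the hook at about 3.8 N. I slid it about 30 mm to the gap, which I found by camera. The wrist force stayed at the basket's weight all the way up through the strips, so it was not forced against them. The basket's underside reached about 0.16 m.
- **Basket in the tray:** The last pictures show it upright, within about 5 mm of the tray's centre, with the hook clear. The wrist force fell back to its no-load value once the basket stood.
- **Rod in the rack:** It hangs upright in its fork, released where I picked it up. When seating it I pressed down slightly, about 8 N on the wrist, then eased off before opening the gripper.
- **Other things:** The bystanders look unmoved by eye, though I did not measure them. The arm was clear of everything.
- **Disagreements:** The hook's offset in the grip varied by 2 to 3 mm between views. The amount left to slide to the gap varied by about 1.3 mm. I settled both by watching the hook and pins directly in the wrist camera.

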